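Load the battery packs and dock the tester tray

TASK

Take every battery pack out of the open drawer and lay them flat in the tray, one to a bay, while the tray is still outside the tester's dock; also take the calibration block out of the dock and put it away in the drawer. Then slide the loaded tray under the dock's lips until it is fully home against the end stop, after that throw the clamp lever fully over towards the stop, and leave the drawer pushed fully shut with the block inside. Do not disturb the other things on the bench.

Things in the scene. Friction and masses are not known exactly. Their poses are not given: they have to be found in the camera images.
- tray: flat aluminium tray, four bays in two by two. Origin: underside, middle of the floor plate; z up; +x end goes into the dock first, handle on the -x end. Floor plate 144 (x) by 184 (y) by 6 thick; its edges y=+-82 to +-92 are bare flanges for the dock's channels; rim 10 above the floor, ribs between bays 6. Each bay is 66 (x) by 76 (y) inside.
- tray_handle (a point): middle of the tray's handle, a black bar 104 long (along tray y), 12 wide (x), 12 high, 102 behind the tray's origin (-x), its middle 36 above the tray's underside; posts at y = +-45; free space of 24 between bar and rim
- bay1 (a point): centre of the floor of the tray's bay at the front, x=+35, y=+40 mm (tray frame); same axes as the tray
- bay2 (a point): centre of the floor of the tray's bay at the front, x=+35, y=-40 mm (tray frame); same axes as the tray
- bay3 (a point): centre of the floor of the tray's bay at the handle end, x=-35, y=+40 mm (tray frame); same axes as the tray
- bay4 (a point): centre of the floor of the tray's bay at the handle end, x=-35, y=-40 mm (tray frame); same axes as the tray
- dock: the pack tester's dock, fixed on the bench: two aluminium channels 16 high with inward lips, before a blue tester housing 115 high (starts at x=+160). Origin: on the bench, where the tray's origin lies when fully home; +x is the way the tray slides in, z up; no floor, the tray slides on the bench
- dock_entry (a point): middle of the dock's entry, on the bench, x=-71 in the dock frame: channels run from here to x=+75, inner faces at y=+-95; lips reach inward to y=+-86, undersides 9 above the bench (the tray's 6 mm flanges pass under them); flared guides reach out to x=-102
- dock_stop (a point): middle of the face of the black end stop (30 high), x=+73.5 in the dock frame; the tray's front edge meets it
- clamp (a joint): angle of the dock's clamp lever, rad: 0 = leaning to the dock's -x (open), 1.0 = thrown fully over towards the dock's +x (clamped, end of travel). It stays where it is left.
- clamp_tip (a point): middle of the ball (radius 13, black) on the end of the clamp lever, 75 from its hinge; the hinge is 22 above the bench, at x=0, y=+136 in the dock's frame, on a block 70 by 50 by 25; the lever swings in the dock's x-z plane
- unit_front (a point): low grey metal drawer unit, 220 by 220 by 87 high, fixed on the bench; this point is the middle of the lower edge of its front face, on the bench; x points into the unit, the drawer slides out to -x
- drawer (a joint): how far the drawer is out, m: 0 = shut, 0.19 = fully out
- drawer_handle (a point): middle of the drawer's bar handle (110 long along y), 35 in front of the drawer's front, 50 above the bench; axes as the unit
- drawer_in (a point): point on the drawer's inner floor, 18 above the bench, midway across, 45 behind the inside of the front panel; the inside reaches from x=-45 to +129 and y=+-92 of this point, its walls 40 high; the front panel is 70 high; axes as the unit
- calblock: calibration block, stepped steel: foot 60 (x) by 30 (y) by 15 high, with a step 28 by 30 by 15 on top (30 high in all). Origin: middle of its underside, z up
- strip_coil: bystander: coil of nickel strip lying flat, 70 across, 14 high; origin middle of its underside
- flux_jar: bystander: white jar, 50 across, 65 high; origin middle of its underside
- screwdriver: bystander: screwdriver lying on the bench; origin near its middle, x along it
- pack1: two-cell battery pack (two green cells side by side with black end caps), 70 (x) by 42 (y) by 22 (z, lying flat); origin at its middle, 11 above what it lies on; top and bottom alike. Two to four such packs are present
- pack2: two-cell battery pack (two green cells side by side with black end caps), 70 (x) by 42 (y) by 22 (z, lying flat); origin at its middle, 11 above what it lies on; top and bottom alike. Two to four such packs are present
- pack3: two-cell battery pack (two green cells side by side with black end caps), 70 (x) by 42 (y) by 22 (z, lying flat); origin at its middle, 11 above what it lies on; top and bottom alike. Two to four such packs are present
- pack4: two-cell battery pack (two green cells side by side with black end caps), 70 (x) by 42 (y) by 22 (z, lying flat); origin at its middle, 11 above what it lies on; top and bottom alike. Two to four such packs are present
Mind the look-alikes: they are no part of the job. What is shaped like the pack1 but blue is not meant.

How it is judged (in metres and radians):
On the way, in this order (a step that is already met when the one before it is completed fails the run):
1. every pack lies flat in its own bay of the tray, the tray still outside the dock ((horizontal distance between pack1 and bay1 below 0.017 m or horizontal distance between pack1 and bay2 below 0.017 m or horizontal distance between pack1 and bay3 below 0.017 m or horizontal distance between pack1 and bay4 below 0.017 m) and z of pack1 in the frame of tray between 0.012 and 0.021 m and (horizontal distance between pack2 and bay1 below 0.017 m or horizontal distance between pack2 and bay2 below 0.017 m or horizontal distance between pack2 and bay3 below 0.017 m or horizontal distance between pack2 and bay4 below 0.017 m) and z of pack2 in the frame of tray between 0.012 and 0.021 m and (horizontal distance between pack3 and bay1 below 0.017 m or horizontal distance between pack3 and bay2 below 0.017 m or horizontal distance between pack3 and bay3 below 0.017 m or horizontal distance between pack3 and bay4 below 0.017 m) and z of pack3 in the frame of tray between 0.012 and 0.021 m and (horizontal distance between pack4 and bay1 below 0.017 m or horizontal distance between pack4 and bay2 below 0.017 m or horizontal distance between pack4 and bay3 below 0.017 m or horizontal distance between pack4 and bay4 below 0.017 m) and z of pack4 in the frame of tray between 0.012 and 0.021 m and x of tray in the frame of dock below -0.12 m), for 0.2 s.
2. the loaded tray is fully home in the dock (x of tray in the frame of dock above -0.005 m and y of tray in the frame of dock between -0.006 and 0.006 m and angle between the x axis of tray and the x axis of dock, either way round below 0.05 rad and height (world z) of tray below 0.004 m and (horizontal distance between pack1 and bay1 below 0.017 m or horizontal distance between pack1 and bay2 below 0.017 m or horizontal distance between pack1 and bay3 below 0.017 m or horizontal distance between pack1 and bay4 below 0.017 m) and z of pack1 in the frame of tray between 0.012 and 0.021 m and (horizontal distance between pack2 and bay1 below 0.017 m or horizontal distance between pack2 and bay2 below 0.017 m or horizontal distance between pack2 and bay3 below 0.017 m or horizontal distance between pack2 and bay4 below 0.017 m) and z of pack2 in the frame of tray between 0.012 and 0.021 m and (horizontal distance between pack3 and bay1 below 0.017 m or horizontal distance between pack3 and bay2 below 0.017 m or horizontal distance between pack3 and bay3 below 0.017 m or horizontal distance between pack3 and bay4 below 0.017 m) and z of pack3 in the frame of tray between 0.012 and 0.021 m and (horizontal distance between pack4 and bay1 below 0.017 m or horizontal distance between pack4 and bay2 below 0.017 m or horizontal distance between pack4 and bay3 below 0.017 m or horizontal distance between pack4 and bay4 below 0.017 m) and z of pack4 in the frame of tray between 0.012 and 0.021 m), for 0.2 s.
3. the clamp lever is thrown over with the tray home (x of tray in the frame of dock above -0.005 m and y of tray in the frame of dock between -0.006 and 0.006 m and angle between the x axis of tray and the x axis of dock, either way round below 0.05 rad and height (world z) of tray below 0.004 m and value of joint clamp above 0.85 rad), for 0.2 s.
At the end, for the whole second after the job is handed in: Every pack lies flat in the tray, within 17 mm of a bay's centre; the tray is within 5 mm of the end stop, 6 mm sideways, 0.05 rad of square, flat on the bench; the clamp lever is over 0.85 rad; the calibration block is in the drawer, which is within 6 mm of shut; all at rest (all of step 3 and (horizontal distance between pack1 and bay1 below 0.017 m or horizontal distance between pack1 and bay2 below 0.017 m or horizontal distance between pack1 and bay3 below 0.017 m or horizontal distance between pack1 and bay4 below 0.017 m) and z of pack1 in the frame of tray between 0.012 and 0.021 m and (horizontal distance between pack2 and bay1 below 0.017 m or horizontal distance between pack2 and bay2 below 0.017 m or horizontal distance between pack2 and bay3 below 0.017 m or horizontal distance between pack2 and bay4 below 0.017 m) and z of pack2 in the frame of tray between 0.012 and 0.021 m and (horizontal distance between pack3 and bay1 below 0.017 m or horizontal distance between pack3 and bay2 below 0.017 m or horizontal distance between pack3 and bay3 below 0.017 m or horizontal distance between pack3 and bay4 below 0.017 m) and z of pack3 in the frame of tray between 0.012 and 0.021 m and (horizontal distance between pack4 and bay1 below 0.017 m or horizontal distance between pack4 and bay2 below 0.017 m or horizontal distance between pack4 and bay3 below 0.017 m or horizontal distance between pack4 and bay4 below 0.017 m) and z of pack4 in the frame of tray between 0.012 and 0.021 m and x of calblock in the frame of drawer_in between -0.045 and 0.13 m and y of calblock in the frame of drawer_in between -0.092 and 0.092 m and z of calblock in the frame of drawer_in between -0.005 and 0.045 m and value of joint drawer below 0.006 m and linear speed of tray below 0.02 m/s); the robot touches nothing.
It fails at once if the strip coil is moved by more than 3 cm (distance of strip_coil from where it was at the start of the episode above 0.03 m).
It fails at once if the flux jar is moved by more than 3 cm (distance of flux_jar from where it was at the start of the episode above 0.03 m).
It fails at once if the screwdriver is moved by more than 3 cm (distance of screwdriver from where it was at the start of the episode above 0.03 m).
Of pack1, pack2, pack3, pack4 only 2 to 4 are there at a start; the rules pass over those that are not, and their reading is None.
At some moment in a run one of tray, calblock may be knocked a few centimetres aside while the robot is not near it.
Once in a run the grip may slacken for a moment while it holds something.
It also fails if it takes over 208 s, if anything falls off the work surface, if the arm or the gripper's body presses on something with over 40 N, if the wrist force passes 120 N, or if a joint passes its speed limit or range.

ROBOT

A 6-joint arm with a two-finger parallel gripper is mounted at the origin on the work surface. World frame = base frame: x ahead of the robot, y to its left, z up, the work surface at z = 0. Lengths are in mm, angles in rad, forces in N, time in s.
With the tool pointing down it reaches from about 350 to 875 mm from the base axis. Payload 4.2 kg.
Tool frame: the origin (TCP) lies midway between the tips of the shut fingers; the grasp point (between the pads) lies 19 mm behind it; z points along the fingers, y is the line along which they close (so a half turn about z gives the same grasp; the last joint's range is limited). The gripper opens to 87 mm and grips with 3 to 60 N. Pads are 19 mm wide; open, the fingers measure 117 mm over their backs; the gripper's body (75 mm by 190 mm) begins 51 mm behind the grasp point.
Start: joints at [1.392, 0.385, 0.008, 0, -1.194, -0.259], TCP at [264.934, 566.047, 187.55] pointing down, gripper open.
Joint ranges: [-3.14, 3.14], [-1.21, 2.06], [-1.07, 1.41], [-3.16, 2.05], [-2.99, -0.16], [-3.1, 3.1]. Speed limits (rad/s): [2.79, 2.79, 3.14, 3.14, 3.14, 3.14].

INTERFACE

Orientations are given as a 3x3 rotation matrix whose columns are the frame's x, y, z axes.
In Python, from bench import ctrl gives the robot as it stands. The module is installed in compiled form; this text tells all that it offers.
- The arm moves only by the tool drive_tool, never from a script. Its argument "motion" is a list that holds one entry, the list of rows, each a list of 7 numbers: the shift along the tool's x, y, z in mm, then the turn, a rotation vector about the tool's x, y, z in degrees, then the opening, from -1 (shut) to 1 (fully open). In form: [[[x, y, z, ax, ay, az, claw], ...]]. A call has 1 to 8 rows; each row is the pose to reach, as a shift and turn from the pose commanded when the call began, along the tool's axes at that moment; what a row does not reach only later rows make up. A row lasts 1/8 s, in which the tool goes at most 62.5 mm and 10.7 degrees, less where a joint would pass 70% of its speed; a pose out of reach is approached as far as the arm can. A call with a gripper value outside its range is refused whole. The fingers move at their own pace and stop on an object; the grip force is fixed at half the most. Time passes only in rows, so rows that repeat a pose let the fingers close. It gives the time, the measured TCP pose, the force, the opening and the grip force at its end, in the units of the state.
- ctrl.read_state(): the state, without advancing time (a new reading comes with each control period).
- ctrl.read_camera(name): name is "scene" or "top"; returns a dict with "frame" (384x512x3 uint8, red, green, blue), "z_map" (384x512 float32, mm along the optical axis (not along the pixel's ray), 0 where there is no reading), "camera_matrix" (3x3 intrinsics, pixels), "dist" ([k1, k2, p1, p2, k3] as OpenCV has them; the pictures are not rectified), "extrinsics" (4x4, takes a point from world to camera coordinates). Camera axes: x right, y down, z forward; pixel columns grow to the right and rows downward; lengths in mm; the calibration is good to about 2 mm. A picture is of the moment at which its call begins.
- ctrl.job_done(): hands the job in; it is judged then, once.
The state is a dict: "time": time; "joints": joint angles; "qd": joint speeds; "joint_torque": joint torques, N m; "eef_pos": TCP position; "ee_rot": TCP orientation; "ft_force": force on the tool from outside, world axes, zero at the start; "wrist_torque": the same for the moment, N m; "finger_gap": opening from 0.0 (shut) to 1.0 (fully open); "grip_force": force on a finger pad.
Only numpy, scipy, OpenCV 4.12 (cv2) and the standard library are available. Lean on these libraries where they do the work, as an engineer would, in place of code of your own. Each camera call takes 0.05 s, during which the arm holds its last target. There are 200 camera calls.

## Working session

There is one attempt and no reset: what is moved stays moved. The work goes in short steps, Python scripts to look and compute and a tool call to move; the robot and the scene stay as the last step left them, time stands still between calls to the robot, and variables do not carry over. Pictures are saved under pics/ and viewed, at most 14 in all, crops included, and the job is handed in when it is done.

Besides the shell and the picture viewer there is one more tool, called after "Call:" by a JSON object that holds its "api" and its "payload", one argument or row to a line. drive_tool: Moves the arm, as the interface text tells. Its arguments: {"type":"object","properties":{"motion":{"type":"array","items":{"type":"array","items":{"type":"array","items":{"type":"number"}}}}},"required":["motion"]}

```bash
mkdir -p pics; cat > h.py <<'E'
import numpy as np, cv2
from bench import ctrl
def cam(n): return ctrl.read_camera(n)
def w2p(c,P):
    T=np.array(c["extrinsics"]); P=np.atleast_2d(np.array(P,float))
    return cv2.projectPoints(P,cv2.Rodrigues(T[:3,:3])[0],T[:3,3],np.array(c["camera_matrix"]),np.array(c["dist"],float))[0].reshape(-1,2)
def ray(c,uv):
    T=np.array(c["extrinsics"]);R=T[:3,:3];o=-R.T@T[:3,3]
    n=cv2.undistortPoints(np.array(uv,float).reshape(-1,1,2),np.array(c["camera_matrix"]),np.array(c["dist"],float)).reshape(-1,2)
    return o,np.c_[n,np.ones(len(n))]@R
def onz(c,uv,z):
    o,d=ray(c,uv); return o+d*((z-o[2])/d[:,2:3])
def depth(c,uv):  # world point from depth
    o,d=ray(c,uv); uv=np.round(np.array(uv)).astype(int).reshape(-1,2)
    return o+d*c["z_map"][uv[:,1],uv[:,0]][:,None]
def cloud(c):
    h,w=c["z_map"].shape; u,v=np.meshgrid(np.arange(w),np.arange(h))
    o,d=ray(c,np.c_[u.ravel(),v.ravel()]); return (o+d*c["z_map"].reshape(-1,1)).reshape(h,w,3)
def tri(cs,uvs):
    A=np.zeros((3,3));b=np.zeros(3)
    for c,uv in zip(cs,uvs):
        o,d=ray(c,[uv]);d=d[0]/np.linalg.norm(d[0]);M=np.eye(3)-np.outer(d,d);A+=M;b+=M@o
    return np.linalg.solve(A,b)
def save(n,im): cv2.imwrite("pics/"+n,cv2.cvtColor(im,cv2.COLOR_RGB2BGR))
E
python3 - <<'E'
from h import *
for n in("scene","top"):
    c=cam(n); save(n+"0.png",cv2.resize(c["frame"],(800,600))); T=np.array(c["extrinsics"]); print(n,-T[:3,:3].T@T[:3,3],T[2,:3],(c["z_map"]>0).mean())
s=ctrl.read_state();print(s)
E
```

```text
scene [1255.07757615  440.33195395  926.67219026] [-0.60621654 -0.27913797 -0.74470363] 0.9957733154296875
top [ 481.01386387   98.26402743 1002.32766979] [ 0.05054607 -0.0016781  -0.99872032] 0.9958597819010416
{'time': 0.1, 'joints': array([ 1.39160220e+00,  3.85477184e-01,  6.77221142e-03, -5.02139076e-04,
       -1.19400064e+00, -2.58600267e-01]), 'qd': array([-0.0008203 , -0.00180288,  0.00462258,  0.00063309, -0.00183361,
       -0.00114999]), 'joint_torque': array([-6.76267500e-04, -3.91687131e+01,  1.87937701e+01,  4.23200324e+00,
        1.34558979e-02, -7.49450055e-05]), 'eef_pos': array([264.67414239, 565.51518031, 186.56439536]), 'ee_rot': array([[ 9.05610399e-01, -4.24109852e-01, -7.99733424e-04],
       [-4.24110604e-01, -9.05608620e-01, -1.79544769e-03],
       [ 3.72215699e-05,  1.96515152e-03, -9.99998068e-01]]), 'ft_force': array([0.05741681, 0.03516069, 0.38327058]), 'wrist_torque': array([-0.02603663,  0.01882865, -0.00915205]), 'grip_force': 0.0, 'finger_gap': 0.9988764725203586}
```

View pics/scene0.png

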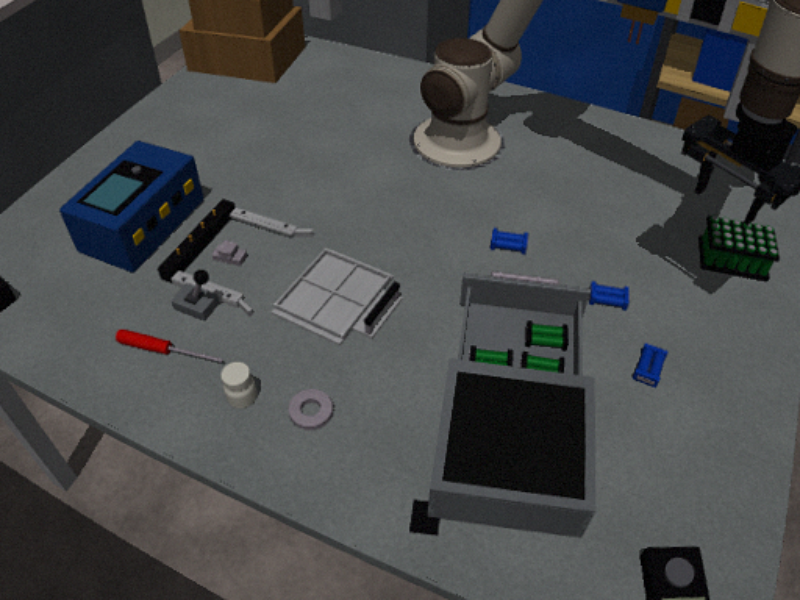

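View pics/top0.png

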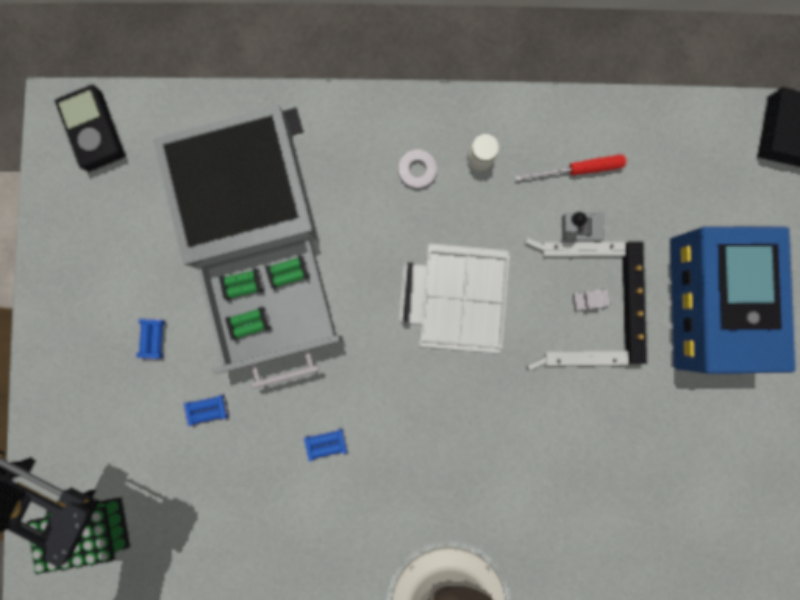

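The top picture (800x600 scale) shows three green packs in the drawer, at (240,284), (286,271) and (248,323). The look-alikes for a pack are:
- blue packs at (151,339), (206,410) and (326,445)
- the green cell holder at (80,535), which is bigger, with many cells, outside the drawer

The calibration block is at (592,300), the tray at (462,298) and the lever ball at (580,218). The packs to take are the green ones in the drawer. The unit's roof may hide a fourth, so I'll measure how far the drawer is out.

```bash
cat > seg.py <<'E'
from h import *
def blobs(c,m,amin=60):
    m=cv2.morphologyEx(m.astype(np.uint8),cv2.MORPH_CLOSE,np.ones((3,3)))
    n,l,st,ce=cv2.connectedComponentsWithStats(m)
    out=[]
    for i in range(1,n):
        if st[i,4]>=amin:
            k=cv2.findContours((l==i).astype(np.uint8),cv2.RETR_EXTERNAL,cv2.CHAIN_APPROX_NONE)[0][0]
            out.append((st[i,4],ce[i],cv2.minAreaRect(k),k.reshape(-1,2)))
    return out
def green(c):
    h=cv2.cvtColor(c["frame"],cv2.COLOR_RGB2HSV); return (h[...,0]>45)&(h[...,0]<75)&(h[...,1]>120)&(h[...,2]>40)
E
python3 - <<'E'
from seg import *
np.set_printoptions(precision=1,suppress=True)
C={n:cam(n) for n in("scene","top")}
for n,c in C.items():
    P=cloud(c)
    for b in blobs(c,green(c)):
        u,v=b[1].round().astype(int)
        q=onz(c,b[3],40); r=cv2.minAreaRect(q[:,:2].astype(np.float32))
        print(n,b[0],b[1],"depth",P[v,u],"rect z40",np.array(r[0]),np.array(r[1]),r[2])
c=C["top"];s=np.array([512/800,384/600])
for nm,p,z in [("unitFL",(190,263),87),("unitFR",(311,232),87),("unitBR",(283,112),87),("unitBL",(160,140),87),("frontL",(228,372),70),("frontR",(340,340),70),("handle",(287,376),50),
  ("trayTL",(430,246),10),("trayTR",(510,252),10),("trayBR",(502,352),10),("trayBL",(421,347),10),("thandle",(407,294),42),
  ("calblock",(592,300),20),("stopT",(634,243),30),("stopB",(635,362),30),("chT",(545,250),16),("chB",(545,359),16),("ball",(580,218),85),("hingeblk",(583,227),25)]:
    uv=np.array([p])*s; print(nm,onz(c,uv,z)[0],"depth",depth(c,uv)[0])
crop=c["frame"][140:250,110:400]; save("crop_top.png",cv2.resize(crop,None,fx=2.7,fy=2.7,interpolation=cv2.INTER_CUBIC))
E
```

```text
scene 371 [479.3 151.7] depth [126.1 649.4  70. ] rect z40 [ 83.3 650.3] [ 87.5 122.2] 11.595109939575195
scene 251 [349.6 214.2] depth [496.6 358.1  39.7] rect z40 [497.5 357.2] [42.5 50.1] 17.707595825195312
scene 175 [314.4 228.2] depth [576.5 288.   36.1] rect z40 [579.8 289. ] [27.  51.2] 17.02830696105957
scene 171 [346.6 232.4] depth [555.4 368.5  39.2] rect z40 [557.9 368.7] [26.7 50.9] 12.959376335144043
top 241 [183.2 174. ] depth [580.1 292.1  29.3] rect z40 [579.1 289.2] [34.2 52.2] 17.510183334350586
top 247 [153.5 181.9] depth [558.  377.3  17.2] rect z40 [556.7 369.4] [34.4 53.3] 14.785051345825195
top 248 [157.6 206.9] depth [489.  360.4  21.7] rect z40 [489.  356.1] [34.5 53. ] 17.522655487060547
top 246 [ 72. 335.] depth [142.2 580.5  37.5] rect z40 [138.4 584.7] [82.8 40.7] 12.336858749389648
unitFL [587.  440.1  87. ] depth [589.1 446.9  68.8]
unitFR [641.  240.6  87. ] depth [643.3 242.6  74. ]
unitBR [843.8 292.3  87. ] depth [877.7 310.4   1.7]
unitBL [794.2 498.4  87. ] depth [794.2 498.4  87. ]
frontL [407.2 377.   70. ] depth [401.7 397.8   0.4]
frontR [463. 191.  70.] depth [462.6 193.4  46.3]
handle [400.3 282.1  50. ] depth [400.8 281.   55.8]
trayTL [631.9  38.9  10. ] depth [632.8  38.5   4.1]
trayTR [ 623.1 -104.8   10. ] depth [ 624.9 -107.3   -2.4]
trayBR [444.2 -91.   10. ] depth [443.9 -92.8   0.6]
trayBL [451.3  53.1  10. ] depth [451.1  52.7   2.7]
thandle [543.2  79.7  42. ] depth [543.2  79.7  42.4]
calblock [ 538.3 -248.7   20. ] depth [ 537.6 -244.4   32.3]
stopT [ 639.6 -320.7   30. ] depth [ 639.  -319.1   33.6]
stopB [ 430.1 -320.6   30. ] depth [ 430.2 -320.4   30.5]
chT [ 626.8 -166.2   16. ] depth [ 627.2 -167.    13. ]
chB [ 433.  -166.1   16. ] depth [ 432.9 -166.5   14.5]
ball [ 671.2 -206.5   85. ] depth [ 667.8 -201.1  101.1]
hingeblk [ 667.5 -231.7   25. ] depth [ 663.7 -224.8   45.4]
```

View pics/crop_top.png

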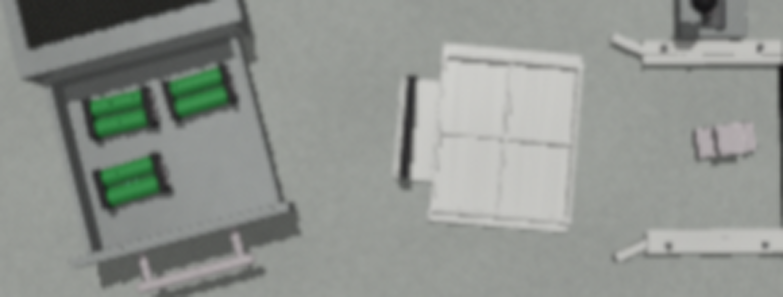

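The crop confirms three green packs with black caps in the drawer. The drawer is 187 mm out of 190, so its whole inside is visible and there is no fourth pack. The tray's rib cross is at crop (507,137) and the block at crop (725,140). Next I'll refine the tray, block and dock poses.

```bash
cat > meas.py <<'E'
from seg import *
def rectxy(q):
    r=cv2.minAreaRect(q[:,:2].astype(np.float32)); c,(w,h),a=r
    if w<h: a+=90;w,h=h,w
    a=(a+90)%180-90
    return np.array(c),w,h,a      # centre, long, short, angle of long axis deg (-90..90)
def tray(c,z=8):
    f=cv2.cvtColor(c["frame"],cv2.COLOR_RGB2HSV); m=((f[...,2]>165)&(f[...,1]<50)).astype(np.uint8)
    m|=green(c).astype(np.uint8)
    m=cv2.morphologyEx(m,cv2.MORPH_CLOSE,np.ones((11,11)));m=cv2.morphologyEx(m,cv2.MORPH_OPEN,np.ones((45,45)))
    return [(b[0],)+rectxy(onz(c,b[3],z)) for b in blobs(c,m,1000)]
def packs(c):
    return [(b[0],)+rectxy(onz(c,b[3],z)) for z in (40,) for b in blobs(c,green(c))]
def block(c,z=15,lo=(440,-320),hi=(625,-130)):
    P=onz(c,np.stack(np.meshgrid(np.arange(512),np.arange(384)),-1).reshape(-1,2),z).reshape(384,512,3)
    f=cv2.cvtColor(c["frame"],cv2.COLOR_RGB2HSV)
    roi=(P[...,0]>lo[0])&(P[...,0]<hi[0])&(P[...,1]>lo[1])&(P[...,1]<hi[1])
    return roi,f,P
E
python3 - <<'E'
from meas import *
np.set_printoptions(precision=1,suppress=True)
C={n:cam(n) for n in("scene","top")};c=C["top"]
f=cv2.cvtColor(c["frame"],cv2.COLOR_RGB2HSV)
for p in [(290,175),(250,200),(370,190),(380,193),(340,195),(400,160),(280,165)]: print(p,f[p[1],p[0]])
print("tray",tray(c))
print("packs",packs(c))
cr=np.array([[507/2.7+110,137/2.7+140]]); print("cross",onz(c,cr,12),depth(c,cr))
# block by height over bench in both
for n in C:
    P=cloud(C[n]); m=(P[...,2]>8)&(P[...,2]<45)&(P[...,0]>460)&(P[...,0]<600)&(P[...,1]>-300)&(P[...,1]<-180)
    for b in blobs(C[n],m,60): print(n,"blk",b[0],b[1],P[m][:,2].max(),P[m].mean(0),rectxy(P[m]))
    m=(P[...,2]>30)&(P[...,2]<130)&(P[...,0]>630)&(P[...,0]<720)&(P[...,1]>-280)&(P[...,1]<-150)
    print(n,"lever",P[m].mean(0),P[m].min(0),P[m].max(0))
    m=(P[...,2]>37)&(P[...,2]<48)&(P[...,0]>470)&(P[...,0]<620)&(P[...,1]>50)&(P[...,1]<120)
    print(n,"thandle",P[m].mean(0),rectxy(P[m]))
    m=(P[...,2]>60)&(P[...,2]<74)&(P[...,0]>380)&(P[...,0]<480)&(P[...,1]>170)&(P[...,1]<400)
    print(n,"panel",P[m].mean(0),rectxy(P[m]))
    m=(P[...,2]>43)&(P[...,2]<60)&(P[...,0]>360)&(P[...,0]<430)&(P[...,1]>210)&(P[...,1]<350)
    print(n,"dhandle",P[m].mean(0),rectxy(P[m]))
    m=(P[...,2]>10)&(P[...,2]<19)&(P[...,0]>400)&(P[...,0]<460)&(P[...,1]>-310)&(P[...,1]<-160); print(n,"chanR",rectxy(P[m]))
    m=(P[...,2]>10)&(P[...,2]<19)&(P[...,0]>600)&(P[...,0]<650)&(P[...,1]>-310)&(P[...,1]<-160); print(n,"chanL",rectxy(P[m]))
sc=C["scene"]["frame"][110:220,80:270]; save("crop_sc.png",cv2.resize(sc,None,fx=4,fy=4,interpolation=cv2.INTER_CUBIC))
E
```

```text
(290, 175) [ 23   5 202]
(250, 200) [ 54   8 156]
(370, 190) [171  10 176]
(380, 193) [171  10 177]
(340, 195) [ 48   8 156]
(400, 160) [30  6 89]
(280, 165) [ 30   5 203]
tray [(np.int32(3404), array([541.9, -17.9]), 173.784423828125, 151.66409301757812, 0.6302387714385986)]
packs [(np.int32(239), array([579. , 289.5]), 51.419918060302734, 34.229976654052734, -72.48981666564941), (np.int32(246), array([556.7, 369.3]), 52.9173583984375, 34.385684967041016, -75.21735763549805), (np.int32(248), array([488.9, 356.5]), 52.2958869934082, 34.476810455322266, -72.47734451293945), (np.int32(231), array([143.1, 576.7]), 84.99083709716797, 35.61459732055664, 24.911361694335938)]
cross [[539.3 -24.7  12. ]] [[539.3 -24.8  11.4]]
scene blk 203 [146.4 161.6] 35.337564829046414 [ 545.5 -245.6   21.4] (array([ 543. , -249.5]), 60.399871826171875, 33.68576431274414, -81.30238819122314)
scene lever [ 673.8 -214.4   66.2] [ 650.  -262.2   30.1] [ 694.1 -188.6  106.6]
scene thandle [552.3  78.8  42.8] (array([549.2,  78.3]), 103.27550506591797, 13.669963836669922, -4.722877502441406)
scene panel [442.2
[... 467 characters left out ...]
 22.5] (array([ 539.5, -248.7]), 61.280548095703125, 30.095191955566406, -82.14416217803955)
top lever [ 666.6 -213.5   72.1] [ 653.8 -254.6   30.1] [ 683.4 -188.5  105. ]
top thandle [547.8  78.3  41.9] (array([547.8,  78.2]), 101.07579803466797, 11.91345500946045, -4.098052978515625)
top panel [441.6 316.6  64.7] (array([440.4, 293.1]), 204.6537628173828, 42.703311920166016, -85.5090708732605)
top dhandle [402.6 288.1  53.9] (array([406.5, 285.4]), 115.86848449707031, 37.2603645324707, -84.10035419464111)
top chanR (array([ 437.6, -235.4]), 148.6451873779297, 23.191753387451172, -88.27676045894623)
top chanL (array([ 626.6, -235.9]), 149.38442993164062, 39.4520378112793, 87.41960906982422)
```

View pics/crop_sc.png

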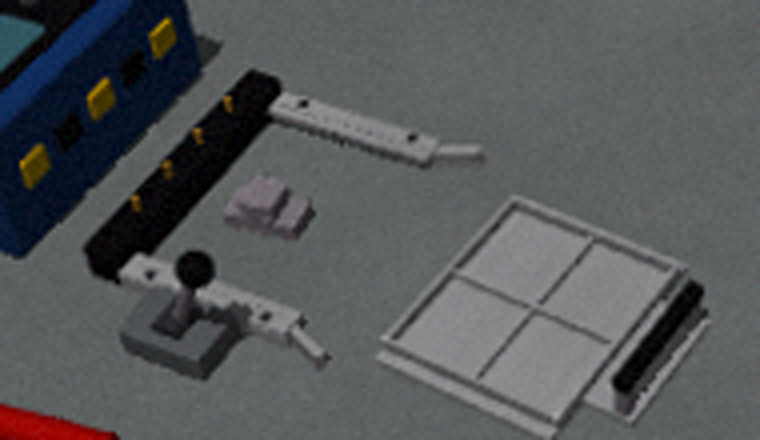

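The heights agree with the text: handle 42, block 30-33, cross 12, packs 40. The scene crop shows the open dock with the block, the lever leaning towards the entry, and the tray with its rim, ribs and handle. I'll take the nearest pack, C, first.

```bash
cat > go.py <<'E'
import sys,numpy as np
from scipy.spatial.transform import Rotation as R
from bench import ctrl
s=ctrl.read_state(); p=np.array(s["eef_pos"]);E=np.array(s["ee_rot"])
print("t",round(s["time"],1),"p",p.round(1),"yaw",round(np.degrees(np.arctan2(E[1,1],E[0,1])),1),"gap",round(s["finger_gap"]*87,1),"F",np.round(s["ft_force"],1),"q6",s["joints"][5].round(2))
for a in sys.argv[1:]:
    x,y,z,w=map(float,a.split(",")); w=np.radians(w)
    ty=np.array([np.cos(w),np.sin(w),0]);tz=np.array([0,0,-1.]);D=np.c_[np.cross(ty,tz),ty,tz]
    print(a,"->",(E.T@(np.array([x,y,z])-p)).round(1),np.degrees(R.from_matrix(E.T@D).as_rotvec()).round(1))
E
python3 go.py 489,356.5,150,-162.5 489,356.5,25,-162.5
```

```text
t 0.3 p [264.9 565.9 187.2] yaw -115.1 gap 87.0 F [0.1 1.4 0.3] q6 -0.26
489,356.5,150,-162.5 -> [291.8  94.5  37.3] [ 0.  -0.  47.4]
489,356.5,25,-162.5 -> [291.8  94.5 162.3] [ 0.  -0.  47.4]
```

Call:
{"api": "drive_tool", "payload": {
  "motion": [
    [[50,16,6,0,0,10,0.38],[100,32,13,0,0,20,0.38],[150,49,20,0,0,30,0.38],[200,65,26,0,0,40,0.38],[250,81,32,0,0,47.4,0.38],[292,94.5,37,0,0,47.4,0.38],[292,94.5,37,0,0,47.4,0.38],[292,94.5,60,0,0,47.4,0.38]]
  ]
}}

```text
time: 1.3
eef_pos: [490.6, 357.7, 129.2]
ee_rot: [[0.301, -0.954, 0.003], [-0.954, -0.301, 0.004], [-0.002, -0.004, -1.0]]
ft_force: [0.0, 1.1, -0.6]
finger_gap: 0.685
grip_force: 0.0
```

```bash
python3 go.py 489,356.5,25,-162.5; python3 - <<'E'
from meas import *
c=cam("top"); save("t1.png",cv2.resize(c["frame"][130:260,80:280],None,fx=4,fy=4))
E
```

```text
t 1.3 p [490.6 357.7 129.2] yaw -162.5 gap 59.6 F [ 0.   1.1 -0.6] q6 -0.59
489,356.5,25,-162.5 -> [  0.9   2.3 104.2] [-0.2  0.1 -0. ]
```

View pics/t1.png

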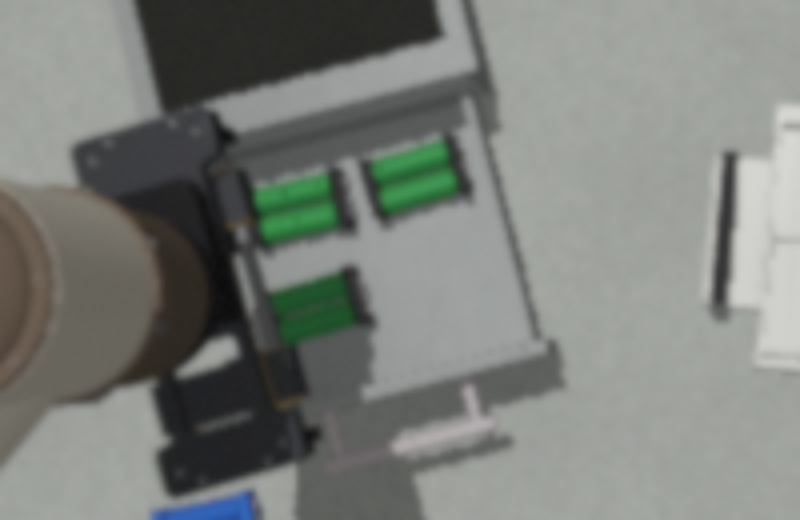

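The close crop shows the gripper beside pack C (crop (315,305)). The fingers straddle it along the drawer's axis, and a free gap is left to the pack behind. I'll descend and grip.

Call:
{"api": "drive_tool", "payload": {
  "motion": [
    [[1,2.3,50,0,0,0,0.38],[1,2.3,90,0,0,0,0.38],[1,2.3,104,0,0,0,0.38],[1,2.3,104,0,0,0,0.38],[1,2.3,104,0,0,0,-1],[1,2.3,104,0,0,0,-1],[1,2.3,104,0,0,0,-1],[1,2.3,104,0,0,0,-1]]
  ]
}}

```text
time: 2.35
eef_pos: [487.6, 355.1, 24.0]
ee_rot: [[0.301, -0.954, 0.001], [-0.954, -0.301, 0.001], [-0.0, -0.001, -1.0]]
ft_force: [-0.9, 0.6, 0.2]
finger_gap: 0.32
grip_force: 0.0
```

```bash
python3 go.py 502.7,13.5,150,-94.2 502.7,13.5,60,-94.2 
```

```text
t 2.4 p [487.6 355.1  24. ] yaw -162.5 gap 27.9 F [-0.9  0.6  0.2] q6 -0.59
502.7,13.5,150,-94.2 -> [ 330.3   88.3 -126.2] [ -0.   -0.  -68.3]
502.7,13.5,60,-94.2 -> [330.3  88.4 -36.2] [ -0.   -0.  -68.3]
```

Call:
{"api": "drive_tool", "payload": {
  "motion": [
    [[0,0,0,0,0,0,-1],[0,0,0,0,0,0,-1]]
  ]
}}

```text
time: 2.6
eef_pos: [487.4, 355.0, 23.5]
ee_rot: [[0.301, -0.954, -0.0], [-0.954, -0.301, -0.0], [0.0, 0.0, -1.0]]
ft_force: [-0.2, 0.8, -0.6]
finger_gap: 0.093
grip_force: 0.0
```

```bash
python3 - <<'E'
from meas import *
c=cam("scene"); save("s2.png",cv2.resize(c["frame"][170:270,260:400],None,fx=5,fy=5))
E
```

```text
(no output)
```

View pics/s2.png

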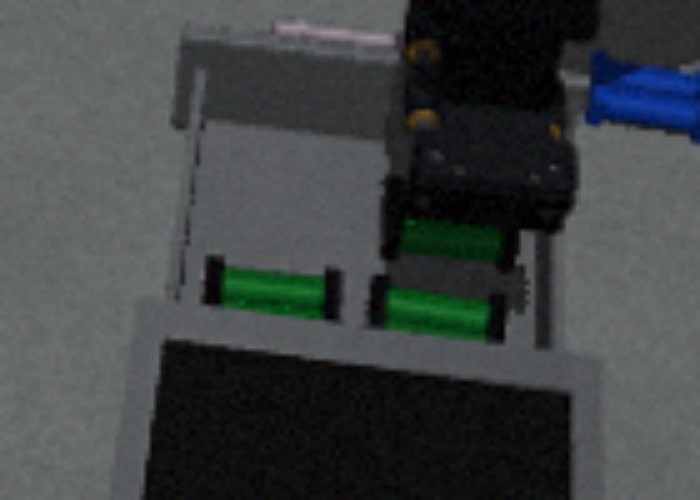

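The scene crop shows pack C at crop (455,240) still lying behind the gripper, and the fingers have shut past it. I'll check where the fingers really are against the images.

```bash
python3 - <<'E'
from meas import *
np.set_printoptions(precision=1,suppress=True)
c=cam("scene");t=cam("top")
print("tcp px scene",w2p(c,[487.4,355,24]),"top",w2p(t,[[487.4,355,24],[487.4,355,95]]))
for n,k in (("scene",c),("top",t)):
    P=cloud(k)
    for b in blobs(k,green(k),30):
        q=P[b[3][:,1],b[3][:,0]]; print(n,b[0],b[1],np.median(q,0),rectxy(onz(k,b[3],40)))
im=c["frame"].copy(); 
for p in w2p(c,[[487.4,355,24],[487.4,355,43]]): cv2.circle(im,tuple(int(x) for x in p.round()),1,(255,0,0),-1)
im2=t["frame"].copy()
for p in w2p(t,[[487.4,355,24],[487.4,355,95]]): cv2.circle(im2,tuple(int(x) for x in p.round()),1,(255,0,0),-1)
a=cv2.resize(im[180:250,300:400],(500,350),interpolation=cv2.INTER_CUBIC); b=cv2.resize(im2[150:250,80:220],(500,357),interpolation=cv2.INTER_CUBIC)[:350]
g=np.vstack([a,b])[:,:]; save("s3.png",cv2.resize(np.hstack([a,b]),(800,280)))
E
```

```text
tcp px scene [[348.9 214.9]] top [[159.7 207.6]
 [152.4 207.3]]
scene 440 [477.1 151.4] [108.7 645.   68.9] (array([ 84.5, 646. ]), 130.78355407714844, 88.32669067382812, -78.71364974975586)
scene 38 [454.6 164.9] [171.8 592.6  29.9] (array([180.6, 590.9]), 43.47176742553711, 11.491875648498535, -12.162216186523438)
scene 34 [461.8 166.5] [167.4 616.   32.1] (array([176.4, 613.4]), 45.55307388305664, 11.666337013244629, -9.99542236328125)
scene 77 [472.2 168.6] [160.8 647.4  28.3] (array([172.6, 644.9]), 49.2054328918457, 30.8106632232666, -17.090713500976562)
scene 66 [486.1 171.1] [151.9 688.5  29.2] (array([164.2, 686.6]), 53.93096160888672, 27.80963134765625, -23.498565673828125)
scene 56 [349.1 217.2] [505.4 358.8  36.9] (array([505.5, 360.7]), 46.789207458496094, 13.634196281433105, -71.04656219482422)
scene 175 [314.3 228.2] [577.5 290.2  39.7] (array([579.8, 289. ]), 51.20504379272461, 27.0433292388916, -72.95792961120605)
scene 170 [346.7 232.4] [557.  367.7  38.4] (array([557.6, 368.5]), 51.14387512207031, 26.187646865844727, -76.95661163330078)
top 239 [183.1 174. ] [577.7 289.   36.9] (array([579. , 289.5]), 51.419918060302734, 34.229976654052734, -72.48981666564941)
top 109 [158.6 180.4] [563.  357.   37.2] (array([559.9, 356.3]), 34.195762634277344, 24.999034881591797, 12.048314094543457)
top 48 [164.7 204.1] [497.1 336.5  37.2] (array([495.5, 337.2]), 31.503772735595703, 14.456622123718262, 27.93191146850586)
top 62 [ 32.6 342.1] [129.6 670.7  66. ] (array([115.9, 687.4]), 85.7516098022461, 15.879968643188477, 5.493147850036621)
top 38 [ 24.4 344. ] [127.5 692.   67.2] (array([114.3, 709.7]), 57.763580322265625, 10.127302169799805, 9.950711250305176)
```

View pics/s3.png

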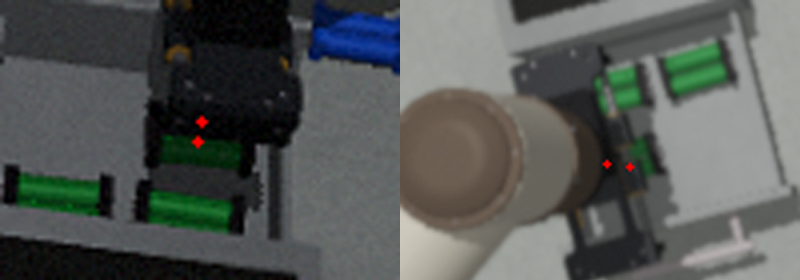

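Call:
{"api": "drive_tool", "payload": {
  "motion": [
    [[0,0,0,0,0,0,-1],[0,0,0,0,0,0,-1],[0,0,0,0,0,0,-1]]
  ]
}}

```text
time: 3.12
eef_pos: [487.4, 355.0, 23.6]
ee_rot: [[0.301, -0.954, 0.0], [-0.954, -0.301, -0.0], [0.0, -0.0, -1.0]]
ft_force: [-0.0, 0.2, 0.0]
finger_gap: 0.004
grip_force: 0.0
```

```bash
python3 go.py 487.4,355,110,-162.5
```

```text
t 3.1 p [487.4 355.   23.6] yaw -162.5 gap 0.4 F [-0.   0.2  0. ] q6 -0.59
487.4,355,110,-162.5 -> [  0.    0.  -86.4] [-0. -0.  0.]
```

Call:
{"api": "drive_tool", "payload": {
  "motion": [
    [[0,0,-60,0,0,0,-1],[0,0,-120,0,0,0,-1],[-60,0,-150,0,0,0,-1],[-120,0,-150,0,0,0,0],[-120,0,-150,0,0,0,0.38]]
  ]
}}

```text
time: 3.75
eef_pos: [449.8, 473.0, 173.4]
ee_rot: [[0.305, -0.952, 0.0], [-0.952, -0.305, 0.001], [-0.001, -0.001, -1.0]]
ft_force: [-0.2, 0.1, 0.4]
finger_gap: 0.147
grip_force: 0.0
```

```bash
python3 go.py; python3 - <<'E'
from meas import *
np.set_printoptions(precision=1,suppress=True)
c=cam("scene");t=cam("top")
for n,k in (("scene",c),("top",t)):
    P=cloud(k)
    for b in blobs(k,green(k),30):
        if b[1][1]>172: 
            q=P[b[3][:,1],b[3][:,0]]; print(n,b[0],b[1],np.median(q,0),rectxy(onz(k,b[3],40)))
a=cv2.resize(c["frame"][120:260,290:480],(400,295),interpolation=cv2.INTER_CUBIC); b=cv2.resize(t["frame"][140:260,80:240],(400,295),interpolation=cv2.INTER_CUBIC)
save("s4.png",np.hstack([a,b]))
E
```

```text
t 3.8 p [449.8 473.  173.4] yaw -162.3 gap 12.8 F [-0.2  0.1  0.4] q6 -0.75
scene 251 [349.7 214.2] [497.1 358.   37.3] (array([497.3, 358.2]), 51.89529800415039, 42.54594802856445, -71.99776840209961)
scene 174 [314.4 228.1] [581.3 292.8  38.7] (array([579.6, 288.9]), 51.208648681640625, 26.697866439819336, -72.9716911315918)
scene 172 [346.7 232.4] [555.  367.8  38.7] (array([557.6, 368.5]), 51.14387512207031, 26.187646865844727, -76.95661163330078)
top 239 [183.1 174. ] [579.1 291.   36. ] (array([579. , 289.5]), 51.419918060302734, 34.229976654052734, -72.48981666564941)
top 246 [153.4 181.9] [556.6 371.6  36.1] (array([556.6, 369.6]), 52.29362106323242, 34.385684967041016, -75.21735763549805)
top 246 [157.6 206.9] [488.8 357.9  37.1] (array([489.2, 356.6]), 52.300331115722656, 33.96682357788086, -72.53470611572266)
top 445 [ 58.7 335. ] [150.3 632.4  64.1] (array([125.2, 630.4]), 135.57733154296875, 92.076416015625, -77.66314125061035)
top 54 [ 25.3 348.5] [112.7 688.8  66.7] (array([103.1, 709.6]), 80.00801849365234, 15.721197128295898, 12.492097854614258)
```

View pics/s4.png

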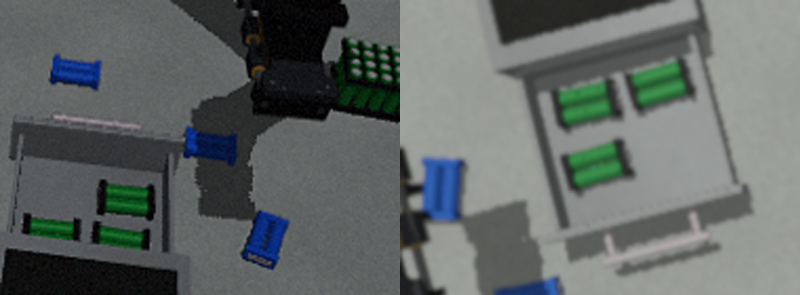

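Nothing moved: all three packs stand where they were, so the fingers must have shut somewhere else. I'll measure where the fingertips are in both clouds against the reported TCP.

```bash
python3 - <<'E'
from meas import *
np.set_printoptions(precision=1,suppress=True)
s=ctrl.read_state();p=np.array(s["eef_pos"]);E=np.array(s["ee_rot"])
for n in("scene","top"):
    c=cam(n);P=cloud(c); print(n,w2p(c,[p])); L=(P-p)@E
    m=(np.linalg.norm(P-p,axis=2)<150)&(P[...,2]>90)
    q=L[m]; 
    for lo in range(-120,60,15):
        k=q[(q[:,2]>=lo)&(q[:,2]<lo+15)]
        if len(k)>3: print(lo,len(k),k.min(0),k.max(0))
E
```

```text
scene [[408.7 180.6]]
-120 260 [ -34.4  -89.3 -120. ] [  39.9   83.9 -105.5]
-60 9 [  7.6   8.2 -57.2] [ 12.6  18.8 -46.4]
-45 25 [ -8.6 -21.4 -44.7] [ 13.  20. -35.]
top [[ 93.6 222. ]]
-120 135 [ -26.1  -85.1 -120. ] [  40.8   85.7 -105.7]
-90 12 [  0.5 -18.2 -89.9] [  8.9  11.7 -77.1]
-75 13 [ -2.1 -22.7 -71.9] [ 13.6 -13.3 -61.5]
-60 19 [  5.7 -20.7 -59.3] [ 13.5  20.5 -45.7]
-45 20 [ -2.1 -20.8 -44.9] [ 13.7  20.7 -34.8]
```

Both clouds agree that the fingertips end 35 mm short of the reported TCP. They shut at about z = 59, above the pack tops at 40, which explains the miss. I'll aim with a 35 mm lower z and watch the force.

```bash
python3 go.py 489,356.5,120,-162.5 489,356.5,-10,-162.5
```

```text
t 4.0 p [451.4 468.5 173.2] yaw -162.5 gap 28.1 F [ 0.7  0.5 -0.6] q6 -0.75
489,356.5,120,-162.5 -> [118.   -2.3  53.3] [ 0.  -0.1 -0. ]
489,356.5,-10,-162.5 -> [117.9  -2.4 183.3] [ 0.  -0.1 -0. ]
```

Call:
{"api": "drive_tool", "payload": {
  "motion": [
    [[60,-1,25,0,0,0,0.38],[118,-2.4,53,0,0,0,0.38],[118,-2.4,90,0,0,0,0.38],[118,-2.4,130,0,0,0,0.38],[118,-2.4,155,0,0,0,0.38],[118,-2.4,170,0,0,0,0.38],[118,-2.4,178,0,0,0,0.38],[118,-2.4,183,0,0,0,0.38]]
  ]
}}

```text
time: 4.95
eef_pos: [489.7, 357.9, -9.0]
ee_rot: [[0.301, -0.954, 0.001], [-0.954, -0.301, 0.001], [-0.001, -0.001, -1.0]]
ft_force: [0.7, 0.8, -0.6]
finger_gap: 0.691
grip_force: 0.0
```

Call:
{"api": "drive_tool", "payload": {
  "motion": [
    [[0,0,0,0,0,0,-1],[0,0,0,0,0,0,-1],[0,0,0,0,0,0,-1],[0,0,0,0,0,0,-1],[0,0,0,0,0,0,-1]]
  ]
}}

```text
time: 5.58
eef_pos: [489.5, 358.2, -8.7]
ee_rot: [[0.301, -0.954, 0.001], [-0.954, -0.301, 0.001], [-0.001, -0.001, -1.0]]
ft_force: [-1.0, -0.3, 4.5]
finger_gap: 0.481
grip_force: 30.0
```

```bash
python3 go.py 502.7,13.5,120,-94.2
```

```text
t 5.6 p [489.5 358.2  -8.7] yaw -162.5 gap 41.8 F [-1.  -0.3  4.5] q6 -0.59
502.7,13.5,120,-94.2 -> [ 332.6   91.1 -129. ] [ -0.1  -0.  -68.3]
```

The pack is gripped: gap 41.8 against a width of 42. I'll lift it and carry it over bay 4.

Call:
{"api": "drive_tool", "payload": {
  "motion": [
    [[0,0,-55,0,0,0,-1],[5,1,-100,0,0,0,-1],[60,15,-129,0,0,-10,-1],[115,30,-129,0,0,-20,-1],[170,45,-129,0,0,-30,-1],[225,60,-129,0,0,-40,-1],[280,76,-129,0,0,-50,-1],[320,88,-129,0,0,-60,-1]]
  ]
}}

```text
time: 6.58
eef_pos: [500.4, 23.8, 119.0]
ee_rot: [[0.977, -0.212, -0.001], [-0.212, -0.977, -0.0], [-0.001, 0.0, -1.0]]
ft_force: [-0.3, -0.2, -0.2]
finger_gap: 0.481
grip_force: 3.0
```

```bash
python3 go.py 502.7,13.5,80,-94.2; python3 - <<'E'
from meas import *
np.set_printoptions(precision=1,suppress=True)
t=cam("top");P=cloud(t)
m=(P[...,2]>37)&(P[...,2]<48)&(P[...,0]>470)&(P[...,0]<620)&(P[...,1]>50)&(P[...,1]<120);print(rectxy(P[m]),m.sum())
E
```

```text
t 6.6 p [500.4  23.8 119. ] yaw -102.2 gap 41.9 F [-0.3 -0.2 -0.2] q6 0.99
502.7,13.5,80,-94.2 -> [ 4.4  9.5 39. ] [ 0.   0.1 -8. ]
(array([580.4,  76. ]), 35.50902557373047, 10.861472129821777, 0.5843876004219055) 53
```

The grip has slackened to 3 N but the gap still reads 41.9. I'll hold still for a moment.

Call:
{"api": "drive_tool", "payload": {
  "motion": [
    [[0,0,0,0,0,0,-1],[0,0,0,0,0,0,-1],[0,0,0,0,0,0,-1],[0,0,0,0,0,0,-1]]
  ]
}}

```text
time: 7.12
eef_pos: [501.5, 26.8, 119.4]
ee_rot: [[0.977, -0.215, -0.0], [-0.215, -0.977, 0.0], [-0.0, 0.0, -1.0]]
ft_force: [-0.1, -0.5, -1.4]
finger_gap: 0.476
grip_force: 30.0
```

```bash
python3 go.py 502.7,13.5,80,-94.2; python3 - <<'E'
from meas import *
np.set_printoptions(precision=1,suppress=True)
for n in("scene","top"):
    c=cam(n)
    for b in blobs(c,green(c),20):
        z=131; r=rectxy(onz(c,b[3],z)); 
        if abs(r[0][1])<120: print(n,b[0],b[1],r,np.median(cloud(c)[b[3][:,1],b[3][:,0]],0))
    save("hold_%s.png"%n,c["frame"])
E
```

```text
t 7.1 p [501.5  26.8 119.4] yaw -102.4 gap 41.4 F [-0.1 -0.5 -1.4] q6 0.98
502.7,13.5,80,-94.2 -> [ 4.  12.7 39.4] [ 0.   0.  -8.2]
scene 115 [231.1 143.6] (array([473.7,   9.7]), 47.39992141723633, 41.29435348510742, 70.40567016601562) [512.8  22.6 166.8]
```

```bash
python3 - <<'E'
from meas import *
np.set_printoptions(precision=1,suppress=True)
c=cam("scene");P=cloud(c);f=cv2.cvtColor(c["frame"],cv2.COLOR_RGB2HSV)
b=[b for b in blobs(c,green(c),50) if abs(b[1][0]-231)<20][0]
m=np.zeros((384,512),np.uint8);cv2.drawContours(m,[b[3].reshape(-1,1,2)],-1,1,-1)
q=P[m>0]; print(len(q),q.mean(0),q.min(0),q.max(0),rectxy(onz(c,b[3],168)))
o=cv2.resize(c["frame"][100:190,180:300],(640,480),interpolation=cv2.INTER_CUBIC);save("s5.png",o)
E
```

```text
120 [516.3  27.4 172.8] [484.6   7.4 157.6] [1255.1  440.3  926.7] (array([514.2,  22.1]), 53.01089859008789, 32.877017974853516, 17.37876319885254)
```

View pics/s5.png

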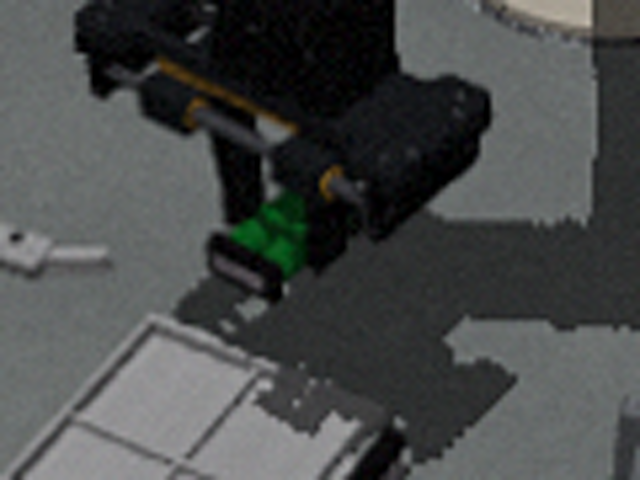

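The crop shows the pack still held across its width, near end cap at crop (245,262), above the tray's handle end. I'll lower it into bay 4.

```bash
python3 go.py 500.2,13.5,25,-94.2 500.2,13.5,-18.5,-94.2
```

```text
t 7.3 p [501.5  26.5 119.5] yaw -102.4 gap 41.7 F [-0.2 -0.3 -1. ] q6 0.98
500.2,13.5,25,-94.2 -> [ 1.5 12.9 94.5] [-0.   0.  -8.2]
500.2,13.5,-18.5,-94.2 -> [  1.5  12.9 138. ] [-0.   0.  -8.2]
```

Call:
{"api": "drive_tool", "payload": {
  "motion": [
    [[1.5,12.9,20,0,0,-8.2,-1],[1.5,12.9,60,0,0,-8.2,-1],[1.5,12.9,95,0,0,-8.2,-1],[1.5,12.9,115,0,0,-8.2,-1],[1.5,12.9,125,0,0,-8.2,-1],[1.5,12.9,132,0,0,-8.2,-1],[1.5,12.9,136,0,0,-8.2,-1],[1.5,12.9,137,0,0,-8.2,-1]]
  ]
}}

```text
time: 8.28
eef_pos: [500.5, 13.2, -17.1]
ee_rot: [[0.997, -0.075, 0.001], [-0.075, -0.997, 0.0], [0.001, -0.0, -1.0]]
ft_force: [-0.6, 0.3, -1.5]
finger_gap: 0.48
grip_force: 30.0
```

```bash
python3 go.py 500.2,13.5,-18.5,-94.2; python3 - <<'E'
from meas import *
np.set_printoptions(precision=1,suppress=True)
c=cam("scene")
for b in blobs(c,green(c),30):
    r=rectxy(onz(c,b[3],28))
    if abs(r[0][1])<120: print(b[0],b[1],r)
save("s6.png",cv2.resize(c["frame"][130:220,180:300],(640,480),interpolation=cv2.INTER_CUBIC))
E
```

```text
t 8.3 p [500.5  13.2 -17.1] yaw -94.3 gap 41.7 F [-0.6  0.3 -1.5] q6 1.14
500.2,13.5,-18.5,-94.2 -> [-0.4 -0.3  1.4] [-0.  -0.  -0.1]
95 [229.  178.8] (array([507.9,  14.1]), 41.32951736450195, 29.694786071777344, 81.61185455322266)
```

View pics/s6.png

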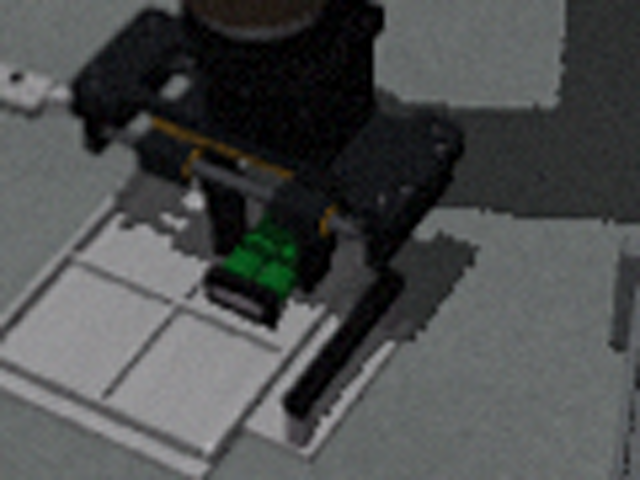

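The pack sits just behind the middle rib (rib at crop (240,332), cap bottom at about (240,318)) and lies level. I'll release it.

Call:
{"api": "drive_tool", "payload": {
  "motion": [
    [[0,0,1,0,0,0,-1],[0,0,1,0,0,0,0.2],[0,0,1,0,0,0,0.2],[0,0,0,0,0,0,0.3],[0,0,-50,0,0,0,0.4],[0,0,-110,0,0,0,0.4],[-60,0,-120,0,0,0,0.4],[-110,0,-120,0,0,0,0.4]]
  ]
}}

```text
time: 9.32
eef_pos: [389.8, 21.5, 103.7]
ee_rot: [[0.997, -0.076, 0.003], [-0.076, -0.997, 0.002], [0.003, -0.002, -1.0]]
ft_force: [-0.6, 1.1, 0.3]
finger_gap: 0.704
grip_force: 0.0
```

```bash
cat > chk.py <<'E'
from meas import *
np.set_printoptions(precision=1,suppress=True)
t=cam("top");P=cloud(t)
m=(P[...,2]>37)&(P[...,2]<48)&(P[...,0]>450)&(P[...,0]<640)&(P[...,1]>-200)&(P[...,1]<125)
q=P[m]; print("handle",[rectxy(P[b[3][:,1],b[3][:,0]])+(b[0],) for b in blobs(t,m,40)])
print("cross/edges tray",tray(t))
for b in blobs(t,green(t),60):
    u,v=b[1]; 
    z=28 if onz(t,b[1],28)[0][1]<200 else 40
    r=rectxy(onz(t,b[3],z)); 
    if r[0][0]>300: print("pack",b[0],r,"z",np.percentile(P[b[3][:,1],b[3][:,0],2],[20,80]))
m=(P[...,2]>8)&(P[...,2]<45)&(P[...,0]>460)&(P[...,0]<600)&(P[...,1]>-300)&(P[...,1]<-180)
if m.sum()>30: print("block",rectxy(P[m]),m.sum())
E
python3 chk.py; python3 go.py 556.7,369.4,100,-165.2 556.7,369.4,-9,-165.2
```

```text
handle [(array([546.9,  78.3]), 103.64193725585938, 11.894373893737793, -4.047889709472656, np.int32(169))]
cross/edges tray [(np.int32(3455), array([542. , -19.3]), 173.80213928222656, 154.50527954101562, 0.6306472420692444), (np.int32(3029), array([167.9, 224.4]), 154.41604614257812, 144.56759643554688, -89.1124814748764)]
pack 240 (array([579.1, 289.2]), 52.181129455566406, 34.229976654052734, -72.48981666564941) z [34.9 38.3]
pack 245 (array([556.6, 369.6]), 52.29362106323242, 34.385684967041016, -75.21735763549805) z [34.9 38.6]
pack 201 (array([500.6,  14.5]), 50.82826232910156, 32.89187240600586, -6.255165100097656) z [23.1 27.1]
block (array([ 539.4, -248.7]), 61.125892639160156, 30.049360275268555, -81.95160579681396) 243
t 9.4 p [381.7  19.5 101.9] yaw -94.4 gap 60.6 F [-5.8 -1.8 -0.9] q6 1.02
556.7,369.4,100,-165.2 -> [ 147.7 -362.3    1.1] [ 0.2  0.3 70.8]
556.7,369.4,-9,-165.2 -> [ 148.3 -362.3  110.1] [ 0.2  0.3 70.8]
```

Pack C lies flat in bay 4, about 2 mm off its centre, and the tray hasn't moved. Pack B is next.

Call:
{"api": "drive_tool", "payload": {
  "motion": [
    [[21,-52,0,0,0,10,0.38],[42,-104,0,0,0,20,0.38],[63,-156,0,0,0,30,0.38],[84,-208,0,0,0,40,0.38],[105,-260,0,0,0,50,0.38],[126,-312,0,0,0,60,0.38],[148,-362,0,0,0,70.8,0.38],[148,-362,20,0,0,70.8,0.38]]
  ]
}}

```text
time: 10.38
eef_pos: [567.4, 375.5, 82.9]
ee_rot: [[0.259, -0.966, 0.004], [-0.966, -0.259, 0.003], [-0.002, -0.005, -1.0]]
ft_force: [-0.3, -1.1, -0.5]
finger_gap: 0.692
grip_force: 0.0
```

```bash
python3 go.py 556.7,369.6,-9.5,-165.2
```

```text
t 10.4 p [567.4 375.5  82.9] yaw -165.0 gap 60.2 F [-0.3 -1.1 -0.5] q6 -0.56
556.7,369.6,-9.5,-165.2 -> [ 3.1 12.3 92.3] [-0.3  0.1  0.2]
```

Call:
{"api": "drive_tool", "payload": {
  "motion": [
    [[3.1,12.3,30,0,0,0.2,0.38],[3.1,12.3,55,0,0,0.2,0.38],[3.1,12.3,75,0,0,0.2,0.38],[3.1,12.3,86,0,0,0.2,0.38],[3.1,12.3,90,0,0,0.2,0.38],[3.1,12.3,92,0,0,0.2,0.38]]
  ]
}}

```text
time: 11.12
eef_pos: [554.5, 365.4, -9.0]
ee_rot: [[0.254, -0.967, 0.001], [-0.967, -0.254, 0.001], [-0.0, -0.001, -1.0]]
ft_force: [0.4, 0.8, -0.9]
finger_gap: 0.691
grip_force: 0.0
```

Call:
{"api": "drive_tool", "payload": {
  "motion": [
    [[0,0,0,0,0,0,-1],[0,0,0,0,0,0,-1],[0,0,0,0,0,0,-1],[0,0,0,0,0,0,-1],[0,0,0,0,0,0,-1]]
  ]
}}

```text
time: 11.75
eef_pos: [554.6, 365.5, -8.7]
ee_rot: [[0.254, -0.967, 0.001], [-0.967, -0.254, 0.001], [-0.001, -0.001, -1.0]]
ft_force: [0.2, 0.1, 2.7]
finger_gap: 0.48
grip_force: 30.0
```

```bash
python3 go.py 497.5,-56.3,100,-94.2
```

```text
t 11.8 p [554.6 365.5  -8.7] yaw -165.3 gap 41.8 F [0.2 0.1 2.7] q6 -0.57
497.5,-56.3,100,-94.2 -> [ 393.4  162.3 -109.2] [ -0.1  -0.  -71.1]
```

Call:
{"api": "drive_tool", "payload": {
  "motion": [
    [[0,0,-55,0,0,0,-1],[0,0,-105,0,0,0,-1],[50,20,-115,0,0,-10,-1],[105,43,-115,0,0,-20,-1],[160,66,-115,0,0,-30,-1],[215,89,-115,0,0,-40,-1],[270,112,-115,0,0,-50,-1],[325,135,-115,0,0,-60,-1]]
  ]
}}

```text
time: 12.75
eef_pos: [504.7, 15.4, 105.1]
ee_rot: [[0.965, -0.261, -0.002], [-0.261, -0.965, -0.0], [-0.002, 0.001, -1.0]]
ft_force: [1.3, -1.0, -1.5]
finger_gap: 0.481
grip_force: 30.0
```

```bash
python3 go.py 501.8,-56.5,100,-94.2
```

```text
t 12.8 p [504.7  15.4 105.1] yaw -105.1 gap 41.8 F [ 1.3 -1.  -1.5] q6 0.96
501.8,-56.5,100,-94.2 -> [15.9 70.2  5.1] [  0.    0.1 -10.9]
```

Call:
{"api": "drive_tool", "payload": {
  "motion": [
    [[8,36,5,0,0,-6,-1],[15.9,70.2,5,0,0,-10.9,-1],[15.9,70.2,5,0,0,-10.9,-1],[15.9,70.2,30,0,0,-10.9,-1],[15.9,70.2,60,0,0,-10.9,-1],[15.9,70.2,75,0,0,-10.9,-1],[15.9,70.2,75,0,0,-10.9,-1]]
  ]
}}

```text
time: 13.62
eef_pos: [501.5, -54.1, 29.2]
ee_rot: [[0.997, -0.079, -0.004], [-0.079, -0.997, -0.001], [-0.004, 0.001, -1.0]]
ft_force: [0.8, -0.6, -0.4]
finger_gap: 0.479
grip_force: 30.0
```

```bash
python3 go.py 501.8,-56.5,-18,-94.2; python3 - <<'E'
from meas import *
np.set_printoptions(precision=1,suppress=True)
t=cam("top");P=cloud(t)
m=(P[...,2]>37)&(P[...,2]<48)&(P[...,0]>450)&(P[...,0]<640)&(P[...,1]>40)&(P[...,1]<125)
print("handle",[rectxy(P[b[3][:,1],b[3][:,0]])+(b[0],) for b in blobs(t,m,40)])
E
```

```text
t 13.6 p [501.5 -54.1  29.2] yaw -94.5 gap 41.7 F [ 0.8 -0.6 -0.4] q6 1.28
501.8,-56.5,-18,-94.2 -> [ 0.7  2.4 47.2] [ 0.   0.2 -0.3]
handle [(array([570.9,  70.2]), 76.997802734375, 11.916926383972168, -4.74664306640625, np.int32(128))]
```

The visible part of the handle bar doesn't fit the old pose, so the tray may have been knocked. I'll back off and look again.

Call:
{"api": "drive_tool", "payload": {
  "motion": [
    [[-10,0,-60,0,0,0,-1],[-70,0,-60,0,0,0,-1],[-120,0,-60,0,0,0,-1],[-120,0,-60,0,0,0,-1],[-120,0,-60,0,0,0,-1]]
  ]
}}

```text
time: 14.3
eef_pos: [384.7, -44.5, 91.9]
ee_rot: [[0.997, -0.078, 0.004], [-0.078, -0.997, 0.001], [0.004, -0.001, -1.0]]
ft_force: [0.4, -0.4, -0.6]
finger_gap: 0.479
grip_force: 30.0
```

```bash
python3 chk.py; python3 go.py; python3 - <<'E'
from meas import *
np.set_printoptions(precision=1,suppress=True)
t=cam("top"); save("t7.png",cv2.resize(t["frame"][130:250,230:430],(800,480),interpolation=cv2.INTER_CUBIC))
E
```

```text
handle [(array([557.8,  71.3]), 103.4560546875, 11.968253135681152, -4.529533386230469, np.int32(173))]
cross/edges tray [(np.int32(3406), array([550.5, -26.2]), 174.01760864257812, 151.7967987060547, 0.6041911244392395), (np.int32(2880), array([206.2, 120.3]), 154.4469451904297, 136.51206970214844, -89.27015829086304)]
pack 240 (array([579.1, 289.2]), 52.181129455566406, 34.229976654052734, -72.48981666564941) z [34.5 38.9]
pack 198 (array([510.6,   7.5]), 52.21208953857422, 31.16795539855957, -4.76129150390625) z [23.2 26.9]
block (array([ 539.5, -249.1]), 62.213600158691406, 30.030187606811523, -82.01589727401733) 241
t 14.3 p [384.9 -44.6  91.6] yaw -94.5 gap 41.6 F [ 0.3  0.4 -1.3] q6 1.18
```

View pics/t7.png

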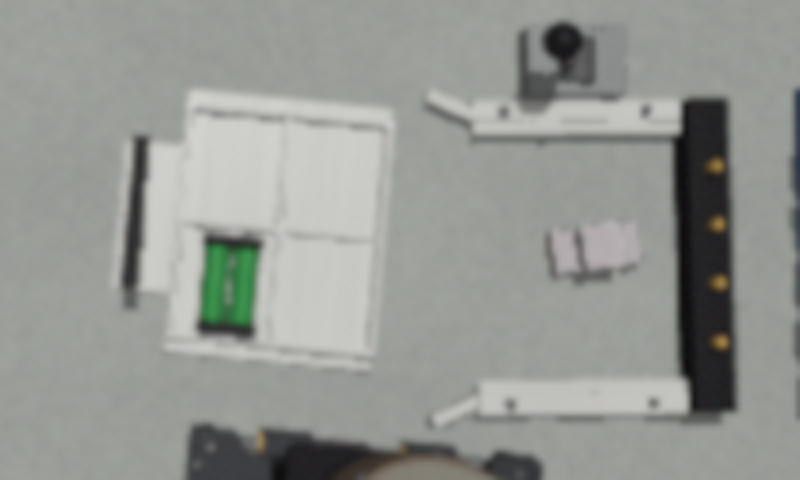

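The tray was knocked by about (+10,-7) mm. Its handle bar is at crop (136,215), the rib cross at (281,232), and pack C is still in its bay at (230,285). I'll place pack B with the new pose.

```bash
python3 go.py 510.5,-62.9,90,-94.5 510.5,-62.9,-18,-94.5
```

```text
t 14.4 p [384.8 -44.7  91.2] yaw -94.5 gap 41.5 F [-0.   0.1 -0.7] q6 1.18
510.5,-62.9,90,-94.5 -> [126.7   8.3   1.5] [-0.  -0.1 -0. ]
510.5,-62.9,-18,-94.5 -> [126.5   8.3 109.5] [-0.  -0.1 -0. ]
```

Call:
{"api": "drive_tool", "payload": {
  "motion": [
    [[50,4,0,0,0,0,-1],[100,7,0,0,0,0,-1],[126.5,8.3,10,0,0,0,-1],[126.5,8.3,50,0,0,0,-1],[126.5,8.3,80,0,0,0,-1],[126.5,8.3,98,0,0,0,-1],[126.5,8.3,105,0,0,0,-1],[126.5,8.3,107,0,0,0,-1]]
  ]
}}

```text
time: 15.4
eef_pos: [510.0, -63.7, -16.0]
ee_rot: [[0.997, -0.078, 0.001], [-0.078, -0.997, -0.001], [0.001, 0.001, -1.0]]
ft_force: [0.7, -1.5, 4.8]
finger_gap: 0.479
grip_force: 30.0
```

```bash
python3 go.py 510.5,-62.9,-18,-94.5
```

```text
t 15.4 p [510.  -63.7 -16. ] yaw -94.5 gap 41.7 F [ 0.7 -1.5  4.8] q6 1.3
510.5,-62.9,-18,-94.5 -> [ 0.4 -0.8  2. ] [ 0.  -0.1  0. ]
```

Call:
{"api": "drive_tool", "payload": {
  "motion": [
    [[0.4,0,1.5,0,0,0,-1],[0.4,0,1.5,0,0,0,0.2],[0.4,0,1.5,0,0,0,0.2],[0.4,0,0,0,0,0,0.3],[0,0,-50,0,0,0,0.4],[0,0,-105,0,0,0,0.4],[-60,0,-115,0,0,0,0.4],[-110,0,-115,0,0,0,0.4]]
  ]
}}

```text
time: 16.4
eef_pos: [398.2, -54.4, 99.6]
ee_rot: [[0.997, -0.08, 0.003], [-0.08, -0.997, 0.001], [0.002, -0.001, -1.0]]
ft_force: [0.4, 0.5, 0.1]
finger_gap: 0.696
grip_force: 0.0
```

Call:
{"api": "drive_tool", "payload": {
  "motion": [
    [[0,0,0,0,0,0,0.4],[0,0,0,0,0,0,0.4]]
  ]
}}

```text
time: 16.65
eef_pos: [400.0, -54.5, 99.2]
ee_rot: [[0.997, -0.078, 0.002], [-0.078, -0.997, 0.0], [0.002, -0.0, -1.0]]
ft_force: [0.4, -0.2, 0.1]
finger_gap: 0.704
grip_force: 0.0
```

```bash
python3 chk.py; python3 go.py 579.1,289.3,100,-162.5 579.1,289.3,-9,-162.5
```

```text
handle [(array([557.8,  71.3]), 103.42528533935547, 11.84616756439209, -4.6482696533203125, np.int32(172))]
cross/edges tray [(np.int32(3406), array([550.5, -26.2]), 174.0232696533203, 151.7967987060547, 0.6041911244392395), (np.int32(2978), array([244.6, 107. ]), 160.18930053710938, 136.7401580810547, -89.2882274389267), (np.int32(1728), array([58.6, 45.6]), 129.06581115722656, 95.26631164550781, -89.39125567674637)]
pack 240 (array([579.1, 289.2]), 52.181129455566406, 34.229976654052734, -72.48981666564941) z [33.9 38.1]
pack 200 (array([510.5,   7.5]), 52.473060607910156, 31.16795539855957, -4.76129150390625) z [23.1 27.1]
pack 221 (array([506.8, -62.6]), 51.25193786621094, 31.91478157043457, -3.2555084228515625) z [27.6 33.5]
block (array([ 539.5, -249.1]), 60.971107482910156, 30.050127029418945, -82.04805135726929) 244
t 16.7 p [400.3 -54.4  99. ] yaw -94.5 gap 60.6 F [ 0.2 -0.1  0.6] q6 1.22
579.1,289.3,100,-162.5 -> [ 151.1 -356.8   -0.7] [-0.1 -0.1 68. ]
579.1,289.3,-9,-162.5 -> [ 150.9 -356.7  108.3] [-0.1 -0.1 68. ]
```

Pack B reads 5 mm too high, so one end is probably on a rib or the rim. I'll find out which.

```bash
cat > hp.py <<'E'
from meas import *
import sys
np.set_printoptions(precision=1,suppress=True)
t=cam("top");P=cloud(t); cx,cy,a=map(float,sys.argv[1:4]); a=np.radians(a)
# pack long axis along tray y
u=np.array([np.cos(a),np.sin(a)]); D=P[...,:2]-[cx,cy]; l=D@u; w=D@np.array([-u[1],u[0]])
for lo in range(-48,48,8):
    m=(l>=lo)&(l<lo+8); print(lo,[ (round(float(np.median(P[...,2][m&(w>=k)&(w<k+8)])),1) if (m&(w>=k)&(w<k+8)).any() else None) for k in range(-28,28,8)])
E
python3 hp.py 506.8 -62.6 -4.5; echo; python3 hp.py 510.5 7.5 -4.5
```

```text
-48 [8.0, 8.2, 6.5, 5.9, 5.8, 5.2, 5.9]
-40 [28.2, 36.6, 31.2, 32.1, 37.4, 21.8, 8.6]
-32 [29.6, 36.5, 35.5, 36.7, 35.8, 28.4, 6.1]
-24 [5.2, 32.7, 31.9, 31.1, 33.3, 19.0, 5.0]
-16 [7.3, 30.6, 30.2, 28.5, 32.1, 16.8, 6.5]
-8 [4.7, 30.8, 29.5, 29.6, 30.2, 26.8, 5.7]
0 [22.6, 29.4, 27.0, 27.6, 30.0, 10.7, 6.6]
8 [15.7, 28.7, 28.0, 25.9, 29.6, 23.0, 6.8]
16 [14.2, 27.0, 26.3, 25.2, 27.1, 21.6, 6.7]
24 [27.8, 27.7, 28.0, 28.8, 28.5, 23.8, 6.6]
32 [6.8, 7.7, 9.4, 6.8, 6.8, 7.0, 6.6]
40 [6.9, 6.8, 7.4, 5.0, 7.8, 6.0, 8.5]

-48 [7.0, 7.8, 5.4, 8.3, 5.6, 6.6, 6.3]
-40 [15.2, 25.1, 21.3, 16.5, 15.5, 16.3, 6.8]
-32 [24.3, 28.7, 27.0, 27.3, 28.0, 23.3, 6.5]
-24 [7.4, 24.9, 26.1, 20.5, 24.7, 21.3, 5.9]
-16 [6.7, 25.0, 24.9, 25.5, 25.8, 20.6, 6.6]
-8 [15.5, 25.6, 24.8, 22.8, 25.0, 18.8, 6.5]
0 [7.7, 26.1, 25.2, 21.4, 25.5, 15.2, 4.9]
8 [6.8, 24.8, 24.1, 22.8, 25.6, 21.4, 5.9]
16 [8.1, 24.2, 24.1, 22.2, 26.3, 18.7, 5.8]
24 [28.8, 27.7, 27.9, 24.9, 28.1, 26.2, 5.7]
32 [7.2, 7.6, 7.5, 7.4, 8.3, 6.9, 5.4]
40 [9.9, 12.3, 7.3, 6.5, 9.5, 9.2, 8.2]
```

The outer end (-x world) stands about 8 mm high on the rim. I'll regrip, lift a little, shift about 4 mm inward and release again.

```bash
python3 go.py 507,-62.6,60,-94 507,-62.6,-17,-94
```

```text
t 16.8 p [400.2 -54.5  98.5] yaw -94.5 gap 60.9 F [-1.1  0.1 -0.6] q6 1.22
507,-62.6,60,-94 -> [107.1  -0.4  38.6] [ 0.  -0.  -0.5]
507,-62.6,-17,-94 -> [107.1  -0.4 115.6] [ 0.  -0.  -0.5]
```

Call:
{"api": "drive_tool", "payload": {
  "motion": [
    [[55,0,0,0,0,0,0.35],[107,-0.4,10,0,0,0,0.35],[107,-0.4,50,0,0,0,0.35],[107,-0.4,85,0,0,0,0.35],[107,-0.4,105,0,0,0,0.35],[107,-0.4,112,0,0,0,0.35],[107,-0.4,115,0,0,0,0.35],[107,-0.4,115,0,0,0,-1]]
  ]
}}

```text
time: 17.8
eef_pos: [506.4, -62.7, -16.0]
ee_rot: [[0.997, -0.079, 0.001], [-0.079, -0.997, 0.0], [0.001, -0.0, -1.0]]
ft_force: [-0.2, -0.9, -0.1]
finger_gap: 0.624
grip_force: 0.0
```

Call:
{"api": "drive_tool", "payload": {
  "motion": [
    [[0,0,0,0,0,0,-1],[0,0,0,0,0,0,-1],[0,0,0,0,0,0,-1],[0,0,-6,0,0,0,-1],[2.5,0,-6,0,0,0,-1],[5,0,-6,0,0,0,-1],[5,0,-3,0,0,0,-1],[5,0,-1,0,0,0,-1]]
  ]
}}

```text
time: 18.8
eef_pos: [510.3, -63.2, -15.9]
ee_rot: [[0.997, -0.079, -0.001], [-0.079, -0.997, -0.0], [-0.001, 0.0, -1.0]]
ft_force: [-2.3, -0.0, 4.5]
finger_gap: 0.476
grip_force: 30.0
```

Call:
{"api": "drive_tool", "payload": {
  "motion": [
    [[0,0,0,0,0,0,0.2],[0,0,0,0,0,0,0.2],[0,0,0,0,0,0,0.3],[0,0,-50,0,0,0,0.4],[0,0,-105,0,0,0,0.4],[-60,0,-115,0,0,0,0.4],[-110,0,-115,0,0,0,0.4],[-110,0,-115,0,0,0,0.4]]
  ]
}}

```text
time: 19.8
eef_pos: [397.2, -54.8, 99.7]
ee_rot: [[0.997, -0.079, -0.001], [-0.079, -0.997, 0.0], [-0.001, -0.0, -1.0]]
ft_force: [0.5, -0.0, -0.0]
finger_gap: 0.698
grip_force: 0.0
```

```bash
python3 chk.py|grep -v tray; python3 hp.py 506.8 -62.6 -4.5; python3 go.py 579.1,289.3,100,-162.5
```

```text
handle [(array([543.7,  74.1]), 132.50054931640625, 22.52870750427246, -11.421096801757812, np.int32(174))]
pack 239 (array([579. , 289.5]), 51.419918060302734, 34.229976654052734, -72.48981666564941) z [34.8 38.4]
pack 198 (array([510.6,   7.5]), 52.21208953857422, 31.16795539855957, -4.76129150390625) z [23.2 27.6]
pack 226 (array([508. , -61.8]), 53.23897933959961, 31.149778366088867, -4.444786071777344) z [23.7 27.3]
block (array([ 539.5, -248.8]), 61.054630279541016, 30.066532135009766, -82.06253576278687) 242
-48 [8.7, 6.5, 6.2, 8.3, 6.6, 6.7, 5.7]
-40 [7.1, 15.6, 16.6, 16.5, 20.3, 15.5, 6.4]
-32 [28.0, 27.6, 27.8, 28.2, 26.6, 25.3, 6.0]
-24 [6.6, 26.4, 22.6, 24.3, 26.8, 21.7, 6.2]
-16 [14.1, 26.2, 24.7, 22.7, 25.8, 19.8, 7.2]
-8 [8.8, 26.1, 25.5, 23.4, 26.3, 21.6, 6.3]
0 [6.8, 25.5, 25.3, 21.9, 26.1, 11.2, 4.6]
8 [7.3, 24.7, 24.8, 24.8, 26.0, 22.6, 6.4]
16 [13.9, 25.0, 25.1, 23.7, 27.0, 21.7, 6.1]
24 [24.6, 28.5, 28.2, 26.7, 27.1, 22.5, 6.8]
32 [7.4, 10.7, 22.2, 15.9, 19.3, 11.6, 6.8]
40 [7.4, 6.7, 6.9, 6.0, 7.3, 5.0, 7.5]
t 19.9 p [401.6 -54.3 100.2] yaw -94.5 gap 61.2 F [ 1.  -0.6  0.2] q6 1.22
579.1,289.3,100,-162.5 -> [ 150.  -356.4    0.7] [-0.1 -0.1 68. ]
```

Pack B is flat at (508,-62). Now pack A.

Call:
{"api": "drive_tool", "payload": {
  "motion": [
    [[21,-51,0,0,0,10,0.38],[42,-102,0,0,0,20,0.38],[63,-153,0,0,0,30,0.38],[84,-204,0,0,0,40,0.38],[105,-255,0,0,0,50,0.38],[127,-306,0,0,0,60,0.38],[150,-356.4,0,0,0,68,0.38],[150,-356.4,0,0,0,68,0.38]]
  ]
}}

```text
time: 20.9
eef_pos: [581.2, 292.6, 97.4]
ee_rot: [[0.302, -0.953, 0.0], [-0.953, -0.302, -0.0], [0.0, -0.0, -1.0]]
ft_force: [-0.9, -0.2, -0.4]
finger_gap: 0.688
grip_force: 0.0
```

Call:
{"api": "drive_tool", "payload": {
  "motion": [
    [[0,0,0,0,0,0,0.38]]
  ]
}}

```text
time: 21.02
eef_pos: [579.0, 288.9, 98.2]
ee_rot: [[0.3, -0.954, -0.001], [-0.954, -0.3, -0.001], [0.001, 0.002, -1.0]]
ft_force: [0.5, -0.4, -0.1]
finger_gap: 0.692
grip_force: 0.0
```

```bash
python3 go.py 579.1,289.3,-9,-162.5
```

```text
t 21.0 p [579.  288.9  98.2] yaw -162.5 gap 60.2 F [ 0.5 -0.4 -0.1] q6 -0.41
579.1,289.3,-9,-162.5 -> [ -0.4  -0.4 107.2] [ 0.1 -0.  -0. ]
```

Call:
{"api": "drive_tool", "payload": {
  "motion": [
    [[0,0,40,0,0,0,0.38],[0,0,75,0,0,0,0.38],[0,0,95,0,0,0,0.38],[0,0,104,0,0,0,0.38],[0,0,107,0,0,0,0.38],[0,0,107,0,0,0,-1],[0,0,107,0,0,0,-1],[0,0,107,0,0,0,-1]]
  ]
}}

```text
time: 22.02
eef_pos: [579.5, 289.5, -6.4]
ee_rot: [[0.3, -0.954, 0.002], [-0.954, -0.3, 0.001], [-0.001, -0.002, -1.0]]
ft_force: [0.4, 0.1, 1.1]
finger_gap: 0.48
grip_force: 30.0
```

Call:
{"api": "drive_tool", "payload": {
  "motion": [
    [[0,0,0,0,0,0,-1],[0,0,0,0,0,0,-1],[0,0,-50,0,0,0,-1],[0,0,-105,0,0,0,-1],[0,0,-110,0,0,0,-1]]
  ]
}}

```text
time: 22.65
eef_pos: [580.9, 290.6, 107.1]
ee_rot: [[0.301, -0.954, 0.007], [-0.954, -0.301, 0.005], [-0.003, -0.008, -1.0]]
ft_force: [-0.9, -0.6, -1.3]
finger_gap: 0.477
grip_force: 30.0
```

```bash
python3 go.py 588,-69,100,-94.5
```

```text
t 22.6 p [580.9 290.6 107.1] yaw -162.5 gap 41.5 F [-0.9 -0.6 -1.3] q6 -0.41
588,-69,100,-94.5 -> [345.1 101.4   5.4] [ -0.5  -0.1 -68. ]
```

Call:
{"api": "drive_tool", "payload": {
  "motion": [
    [[49,14,5,0,0,-10,-1],[98,29,5,0,0,-20,-1],[147,43,5,0,0,-30,-1],[196,58,5,0,0,-40,-1],[245,72,5,0,0,-50,-1],[300,87,5,0,0,-60,-1],[346,101.4,5,0,0,-68,-1],[346,101.4,5,0,0,-68,-1]]
  ]
}}

```text
time: 23.65
eef_pos: [583.9, -74.4, 95.5]
ee_rot: [[0.996, -0.084, -0.004], [-0.084, -0.996, 0.0], [-0.004, 0.0, -1.0]]
ft_force: [-0.9, 0.0, -1.3]
finger_gap: 0.478
grip_force: 30.0
```

Call:
{"api": "drive_tool", "payload": {
  "motion": [
    [[0,0,0,0,0,0,-1],[0,0,0,0,0,0,-1]]
  ]
}}

```text
time: 23.9
eef_pos: [585.6, -70.4, 97.0]
ee_rot: [[0.997, -0.078, -0.001], [-0.078, -0.997, 0.0], [-0.001, -0.0, -1.0]]
ft_force: [0.1, 1.1, -0.7]
finger_gap: 0.478
grip_force: 30.0
```

```bash
python3 go.py 589,-69,-16,-94.5; python3 chk.py | grep -v tray
```

```text
t 23.9 p [585.6 -70.4  97. ] yaw -94.5 gap 41.6 F [ 0.1  1.1 -0.7] q6 1.34
589,-69,-16,-94.5 -> [  3.5  -1.6 113. ] [-0.   0.1  0. ]
handle []
pack 228 (array([508. , -61.6]), 53.07356643676758, 31.70159149169922, -4.960319519042969) z [23.3 27. ]
block (array([ 539.5, -248.6]), 60.31690979003906, 30.03171730041504, -82.13481664657593) 240
```

Pack B hasn't moved, so the tray still stands. I'll lower pack A into bay 1.

Call:
{"api": "drive_tool", "payload": {
  "motion": [
    [[3.5,-1.6,20,0,0,0,-1],[3.5,-1.6,60,0,0,0,-1],[3.5,-1.6,90,0,0,0,-1],[3.5,-1.6,105,0,0,0,-1],[3.5,-1.6,110,0,0,0,-1],[3.5,-1.6,112,0,0,0,-1],[3.5,-1.6,113,0,0,0,-1]]
  ]
}}

```text
time: 24.82
eef_pos: [590.4, -70.0, -14.4]
ee_rot: [[0.997, -0.079, 0.002], [-0.079, -0.997, 0.0], [0.002, -0.0, -1.0]]
ft_force: [-0.4, 0.4, -0.7]
finger_gap: 0.481
grip_force: 30.0
```

Call:
{"api": "drive_tool", "payload": {
  "motion": [
    [[0,0,1,0,0,0,0.2],[0,0,1,0,0,0,0.2],[0,0,0,0,0,0,0.3],[0,0,-50,0,0,0,0.4],[-10,0,-105,0,0,0,0.4],[-70,0,-115,0,0,0,0.4],[-130,0,-115,0,0,0,0.4],[-190,0,-115,0,0,0,0.4]]
  ]
}}

```text
time: 25.82
eef_pos: [398.5, -55.2, 99.9]
ee_rot: [[0.997, -0.079, 0.001], [-0.079, -0.997, 0.0], [0.001, -0.0, -1.0]]
ft_force: [-0.9, 1.4, -0.0]
finger_gap: 0.698
grip_force: 0.0
```

Call:
{"api": "drive_tool", "payload": {
  "motion": [
    [[0,0,0,0,0,0,0.2],[0,0,0,0,0,0,0.2]]
  ]
}}

```text
time: 26.08
eef_pos: [401.3, -55.0, 100.5]
ee_rot: [[0.997, -0.078, 0.003], [-0.078, -0.997, 0.0], [0.003, -0.001, -1.0]]
ft_force: [1.2, -0.0, -0.4]
finger_gap: 0.617
grip_force: 0.0
```

```bash
python3 chk.py|grep -v tray; python3 hp.py 588 -69 -4.5; python3 go.py 539.5,-246,60,-172 539.5,-246,-20,-172
```

```text
handle [(array([557.7,  71.4]), 103.2940902709961, 11.876726150512695, -4.778251647949219, np.int32(172))]
pack 216 (array([588.3, -68.9]), 52.96331787109375, 31.03553009033203, -4.58984375) z [23.6 28.1]
pack 200 (array([510.7,   7.5]), 52.474815368652344, 31.16795539855957, -4.76129150390625) z [23.6 27. ]
pack 225 (array([508.1, -61.7]), 52.96244812011719, 31.16590690612793, -4.5296173095703125) z [23.5 27.5]
block (array([ 539.5, -248.7]), 61.67267608642578, 30.041839599609375, -82.13504219055176) 242
-48 [10.8, 9.7, 12.2, 11.3, 12.0, 8.7, 10.3]
-40 [7.7, 16.5, 16.0, 20.3, 17.4, 9.7, 5.4]
-32 [26.6, 24.6, 27.1, 27.8, 27.5, 23.8, 7.0]
-24 [5.3, 25.8, 23.8, 21.3, 26.2, 13.2, 8.0]
-16 [6.5, 25.0, 24.6, 23.9, 24.4, 19.6, 6.8]
-8 [14.3, 26.5, 22.3, 23.4, 25.8, 21.1, 5.7]
0 [6.9, 25.3, 24.3, 20.9, 25.2, 19.3, 7.1]
8 [5.6, 25.4, 24.6, 22.4, 26.8, 13.5, 6.0]
16 [8.1, 24.1, 25.1, 23.2, 26.0, 13.4, 6.0]
24 [26.8, 28.0, 28.4, 27.8, 28.7, 25.8, 7.1]
32 [16.8, 15.5, 16.0, 18.7, 17.0, 14.3, 7.2]
40 [5.4, 4.7, 6.8, 7.1, 7.1, 5.2, 6.6]
t 26.2 p [401.8 -54.9 100. ] yaw -94.5 gap 52.5 F [0.9 0.1 0. ] q6 1.22
539.5,-246,60,-172 -> [152.4 179.6  40.2] [-0.1 -0.1 77.5]
539.5,-246,-20,-172 -> [152.2 179.6 120.2] [-0.1 -0.1 77.5]
```

All three packs are flat and centred. Now the block in the dock.

Call:
{"api": "drive_tool", "payload": {
  "motion": [
    [[20,23,0,0,0,10,0.2],[40,46,0,0,0,20,0.2],[60,70,0,0,0,30,0.2],[80,94,0,0,0,40,0.2],[100,118,0,0,0,50,0.2],[120,142,0,0,0,60,0.2],[140,166,0,0,0,70,0.2],[152.5,182,0,0,0,77.5,0.2]]
  ]
}}

```text
time: 27.18
eef_pos: [539.5, -250.4, 98.4]
ee_rot: [[0.133, -0.991, -0.001], [-0.991, -0.133, -0.0], [-0.0, 0.001, -1.0]]
ft_force: [0.8, 0.6, 0.1]
finger_gap: 0.598
grip_force: 0.0
```

Call:
{"api": "drive_tool", "payload": {
  "motion": [
    [[0,0,0,0,0,0,0.2],[0,0,0,0,0,0,0.2]]
  ]
}}

```text
time: 27.42
eef_pos: [537.6, -248.5, 98.8]
ee_rot: [[0.14, -0.99, -0.001], [-0.99, -0.14, 0.0], [-0.001, 0.001, -1.0]]
ft_force: [-0.7, -0.7, 0.6]
finger_gap: 0.601
grip_force: 0.0
```

```bash
python3 go.py 539.5,-248.7,-28,-172
```

```text
t 27.4 p [ 537.6 -248.5   98.8] yaw -172.0 gap 52.3 F [-0.7 -0.7  0.6] q6 0.3
539.5,-248.7,-28,-172 -> [  0.5  -2.  126.8] [0.1 0.  0. ]
```

Call:
{"api": "drive_tool", "payload": {
  "motion": [
    [[0.5,-2,45,0,0,0,0.2],[0.5,-2,85,0,0,0,0.2],[0.5,-2,110,0,0,0,0.2],[0.5,-2,121,0,0,0,0.2],[0.5,-2,126,0,0,0,0.2],[0.5,-2,126,0,0,0,-1],[0.5,-2,126,0,0,0,-1],[0.5,-2,126,0,0,0,-1]]
  ]
}}

```text
time: 28.42
eef_pos: [540.6, -249.0, -25.5]
ee_rot: [[0.139, -0.99, 0.002], [-0.99, -0.139, -0.0], [0.001, -0.002, -1.0]]
ft_force: [0.7, 0.1, 0.6]
finger_gap: 0.345
grip_force: 1.2
```

Call:
{"api": "drive_tool", "payload": {
  "motion": [
    [[0,0,0,0,0,0,-1],[0,0,0,0,0,0,-1],[0,0,-30,0,0,0,-1],[0,0,-90,0,0,0,-1],[0,0,-130,0,0,0,-1],[0,0,-130,0,0,0,-1]]
  ]
}}

```text
time: 29.18
eef_pos: [541.6, -249.3, 106.7]
ee_rot: [[0.139, -0.99, 0.007], [-0.99, -0.139, -0.001], [0.002, -0.006, -1.0]]
ft_force: [0.4, -0.5, -2.9]
finger_gap: 0.339
grip_force: 30.0
```

```bash
python3 go.py 510,310,100,-165 510,310,0,-165
```

```text
t 29.2 p [ 541.6 -249.3  106.7] yaw -172.0 gap 29.5 F [ 0.4 -0.5 -2.9] q6 0.3
510,310,100,-165 -> [-558.3  -46.2    5.8] [-0.4 -0.1 -7. ]
510,310,0,-165 -> [-558.5  -45.6  105.8] [-0.4 -0.1 -7. ]
```

Call:
{"api": "drive_tool", "payload": {
  "motion": [
    [[-60,-5,0,0,0,0,-1],[-120,-10,0,0,0,0,-1],[-180,-15,0,0,0,0,-1],[-240,-20,0,0,0,0,-1],[-300,-25,0,0,0,0,-1],[-360,-30,0,0,0,-2,-1],[-420,-35,0,0,0,-4,-1],[-480,-40,0,0,0,-7,-1]]
  ]
}}

```text
time: 30.18
eef_pos: [510.8, 233.0, 101.1]
ee_rot: [[0.259, -0.966, -0.004], [-0.966, -0.259, -0.002], [0.001, 0.005, -1.0]]
ft_force: [1.0, -0.1, -2.2]
finger_gap: 0.346
grip_force: 30.0
```

Call:
{"api": "drive_tool", "payload": {
  "motion": [
    [[-40,-3,0,0,0,0,-1],[-70,-5,0,0,0,0,-1],[-70,-5,0,0,0,0,-1]]
  ]
}}

```text
time: 30.55
eef_pos: [497.8, 301.9, 100.9]
ee_rot: [[0.26, -0.965, -0.004], [-0.965, -0.26, -0.003], [0.002, 0.004, -1.0]]
ft_force: [-0.2, -0.7, -3.1]
finger_gap: 0.341
grip_force: 30.0
```

```bash
python3 go.py 510,310,-5,-165
```

```text
t 30.6 p [497.8 301.9 100.9] yaw -164.9 gap 29.7 F [-0.2 -0.7 -3.1] q6 -0.56
510,310,-5,-165 -> [ -4.8 -14.4 105.8] [ 0.2 -0.1  0.1]
```

Call:
{"api": "drive_tool", "payload": {
  "motion": [
    [[-4.8,-14.4,30,0,0,0,-1],[-4.8,-14.4,70,0,0,0,-1],[-4.8,-14.4,95,0,0,0,-1],[-4.8,-14.4,104,0,0,0,-1],[-4.8,-14.4,106,0,0,0,-1],[-4.8,-14.4,106,0,0,0,0],[-4.8,-14.4,106,0,0,0,0.1],[-4.8,-14.4,60,0,0,0,0.2]]
  ]
}}

```text
time: 31.55
eef_pos: [510.5, 307.7, 41.8]
ee_rot: [[0.258, -0.966, -0.005], [-0.966, -0.258, -0.004], [0.003, 0.006, -1.0]]
ft_force: [1.1, 0.7, -0.2]
finger_gap: 0.559
grip_force: 0.0
```

Call:
{"api": "drive_tool", "payload": {
  "motion": [
    [[0,0,-60,0,0,0,0],[20,60,-80,0,0,0,-0.5],[40,120,-80,0,0,0,-1],[60,170,-80,0,0,0,-1],[60,170,-80,0,0,0,-1]]
  ]
}}

```text
time: 32.17
eef_pos: [360.4, 204.6, 124.4]
ee_rot: [[0.259, -0.966, -0.0], [-0.966, -0.259, 0.001], [-0.001, -0.0, -1.0]]
ft_force: [0.2, 0.7, 0.9]
finger_gap: 0.132
grip_force: 0.0
```

```bash
python3 go.py; python3 chk.py | grep -v edges; python3 - <<'E'
from meas import *
np.set_printoptions(precision=1,suppress=True)
t=cam("top");P=cloud(t)
u=np.array([.965,.261]);v=np.array([-.261,.965]);D=P[...,:2]-[614,340];l=D@u;w=D@v
m=(l>-175)&(l<-15)&(abs(w)<80)&(P[...,2]>26)&(P[...,2]<70)
for b in blobs(t,m,20): 
    q=P[b[3][:,1],b[3][:,0]];print("in drawer",b[0],q.mean(0),q[:,2].max(),rectxy(q))
c=t["frame"]; a=cv2.resize(c[120:260,90:300],(800,533)); save("t8.png",a)
E
```

```text
t 32.2 p [360.4 204.6 124.4] yaw -165.0 gap 11.4 F [0.2 0.7 0.9] q6 -0.65
handle [(array([543.7,  73.9]), 132.5657501220703, 22.262983322143555, -11.688095092773438, np.int32(171))]
pack 214 (array([588.4, -68.9]), 52.70701217651367, 31.03553009033203, -4.58984375) z [24.  27.6]
pack 199 (array([510.5,   7.4]), 52.21609878540039, 31.26317596435547, -5.277076721191406) z [23.  26.9]
pack 224 (array([508.1, -61.7]), 52.96244812011719, 31.16590690612793, -4.5296173095703125) z [23. 28.]
in drawer 254 [511.3 306.3  37. ] 51.49684478639915 (array([511.4, 306.9]), 61.15049743652344, 30.339706420898438, -75.77077293395996)
```

View pics/t8.png

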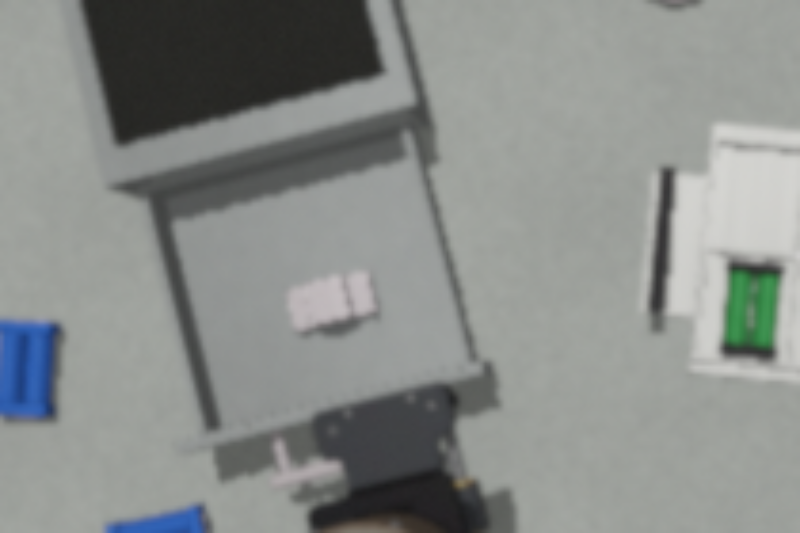

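The crop shows the block lying inside the drawer at crop (330,302). Now I'll shut the drawer by pushing its handle bar (crop (310,472)) along the unit's x axis.

```bash
python3 go.py 350,269,90,-165 350,269,5,-165
```

```text
t 32.3 p [364.2 208.2 125.2] yaw -165.0 gap 4.5 F [0.6 1.2 0.9] q6 -0.65
350,269,90,-165 -> [-62.3  -1.9  35.3] [-0.2  0.1  0. ]
350,269,5,-165 -> [-62.2  -1.6 120.3] [-0.2  0.1  0. ]
```

Call:
{"api": "drive_tool", "payload": {
  "motion": [
    [[-40,-2,10,0,0,0,-1],[-62,-2,30,0,0,0,-1],[-62,-2,60,0,0,0,-1],[-62,-2,95,0,0,0,-1],[-62,-2,115,0,0,0,-1],[-62,-2,120,0,0,0,-1],[-62,-2,120,0,0,0,-1]]
  ]
}}

```text
time: 33.15
eef_pos: [350.3, 268.9, 3.7]
ee_rot: [[0.258, -0.966, 0.001], [-0.966, -0.258, 0.001], [-0.0, -0.001, -1.0]]
ft_force: [0.3, 0.3, 0.4]
finger_gap: 0.007
grip_force: 0.0
```

Call:
{"api": "drive_tool", "payload": {
  "motion": [
    [[0,-15,0,0,0,0,-1],[0,-30,0,0,0,0,-1],[0,-40,0,0,0,0,-1],[0,-55,0,0,0,0,-1],[0,-70,0,0,0,0,-1],[0,-85,0,0,0,0,-1],[0,-100,0,0,0,0,-1],[0,-115,0,0,0,0,-1]]
  ]
}}

```text
time: 34.15
eef_pos: [461.5, 297.9, 3.4]
ee_rot: [[0.258, -0.966, -0.0], [-0.966, -0.258, -0.0], [0.0, 0.0, -1.0]]
ft_force: [-1.8, 0.7, -0.1]
finger_gap: 0.008
grip_force: 1.0
```

```bash
python3 go.py; python3 - <<'E'
from h import *
t=cam("scene");a=cv2.resize(t["frame"][150:320,260:420],(600,600)); save("t9.png",a)
E
```

```text
t 34.1 p [461.5 297.9   3.4] yaw -165.0 gap 0.7 F [-1.8  0.7 -0.1] q6 -0.61
```

View pics/t9.png

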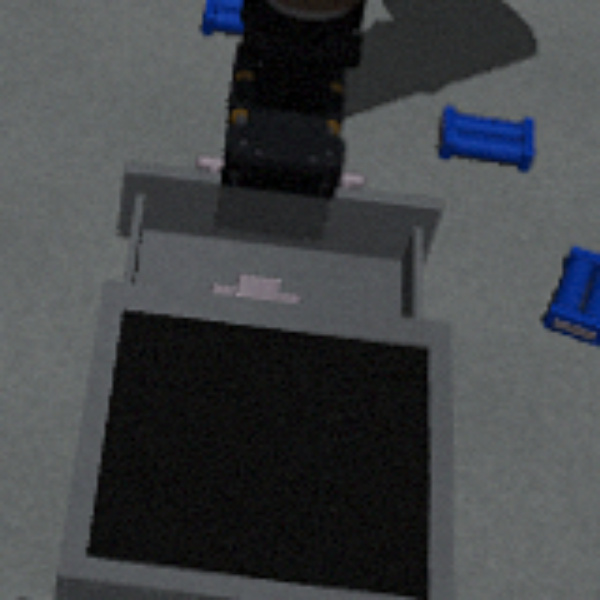

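The drawer is sliding in with the block inside (crop (258,290)) at about 2 N. I'll carry on.

Call:
{"api": "drive_tool", "payload": {
  "motion": [
    [[0,-14,0,0,0,0,-1],[0,-28,0,0,0,0,-1],[0,-42,0,0,0,0,-1],[0,-56,0,0,0,0,-1],[0,-68,0,0,0,0,-1],[0,-78,0,0,0,0,-1],[0,-86,0,0,0,0,-1],[0,-92,0,0,0,0,-1]]
  ]
}}

```text
time: 35.2
eef_pos: [549.8, 321.5, 3.5]
ee_rot: [[0.258, -0.966, -0.0], [-0.966, -0.258, 0.0], [-0.0, 0.0, -1.0]]
ft_force: [-1.9, 1.2, 0.7]
finger_gap: 0.005
grip_force: 0.9
```

Call:
{"api": "drive_tool", "payload": {
  "motion": [
    [[0,-2,0,0,0,0,-1],[0,-4,0,0,0,0,-1],[0,-6,0,0,0,0,-1],[0,-8,0,0,0,0,-1]]
  ]
}}

```text
time: 35.7
eef_pos: [557.2, 323.4, 3.6]
ee_rot: [[0.258, -0.966, -0.0], [-0.966, -0.258, 0.0], [-0.0, 0.0, -1.0]]
ft_force: [-1.1, -0.3, 0.5]
finger_gap: 0.002
grip_force: 0.8
```

Call:
{"api": "drive_tool", "payload": {
  "motion": [
    [[0,-2,0,0,0,0,-1],[0,-4,0,0,0,0,-1],[0,-5,0,0,0,0,-1]]
  ]
}}

```text
time: 36.08
eef_pos: [560.7, 324.2, 3.5]
ee_rot: [[0.258, -0.966, -0.003], [-0.966, -0.258, -0.001], [0.001, 0.003, -1.0]]
ft_force: [-7.3, 0.9, 3.5]
finger_gap: 0.005
grip_force: 3.4
```

```bash
python3 go.py; python3 - <<'E'
from meas import *
np.set_printoptions(precision=1,suppress=True)
for n in ("top","scene"):
    t=cam(n);P=cloud(t)
    u=np.array([.965,.261]);v=np.array([-.261,.965]);D=P[...,:2]-[614,340];l=D@u;w=D@v
    m=(l>-120)&(l<8)&(abs(w)<100)&(abs(w)>62)
    for lo,hi in((20,30),(30,40),(55,62),(62,68),(68,74),(84,90)):
        k=m&(P[...,2]>lo)&(P[...,2]<hi)
        if k.sum()>3: print(n,lo,np.percentile(l[k],[1,10,50]).round(1),k.sum())
E
```

```text
t 36.1 p [560.7 324.2   3.5] yaw -165.0 gap 0.4 F [-7.3  0.9  3.5] q6 -0.51
top 20 [-6.8 -6.8 -6.3] 8
top 30 [-7.1 -7.  -6.6] 8
top 55 [-7.2 -7.1 -6.6] 8
top 62 [-6.9 -6.9 -6.6] 6
top 68 [-7.2 -7.1 -6.7] 6
top 84 [0.1 3.7 5.6] 28
scene 84 [-1.9  1.5  5.1] 56
```

Call:
{"api": "drive_tool", "payload": {
  "motion": [
    [[0,-2,0,0,0,0,-1],[0,-3,0,0,0,0,-1],[0,-3,0,0,0,0,-1]]
  ]
}}

```text
time: 36.55
eef_pos: [560.6, 323.8, 3.3]
ee_rot: [[0.258, -0.966, -0.008], [-0.966, -0.258, -0.004], [0.002, 0.009, -1.0]]
ft_force: [-12.2, 0.9, 7.4]
finger_gap: 0.003
grip_force: 6.1
```

Call:
{"api": "drive_tool", "payload": {
  "motion": [
    [[0,10,0,0,0,0,-1],[0,50,0,0,0,0,-1],[0,60,-60,0,0,0,-1],[0,60,-110,0,0,0,-1],[0,60,-110,0,0,0,-1]]
  ]
}}

```text
time: 37.17
eef_pos: [510.4, 312.4, 119.3]
ee_rot: [[0.259, -0.966, 0.011], [-0.966, -0.259, 0.008], [-0.005, -0.012, -1.0]]
ft_force: [-0.5, -0.6, -0.4]
finger_gap: 0.012
grip_force: 0.0
```

```bash
python3 chk.py | grep -v edges; python3 go.py 557.7,71.4,100,-94.6 557.7,71.4,-8,-94.6;  python3 - <<'E'
from meas import *
np.set_printoptions(precision=1,suppress=True)
t=cam("top");P=cloud(t)
u=np.array([.965,.261]);v=np.array([-.261,.965]);D=P[...,:2]-[614,340];l=D@u;w=D@v
m=(l>-70)&(l<8)&(w<100)&(w>-100)
for lo,hi in((40,55),(55,70),(84,90)):
    k=m&(P[...,2]>lo)&(P[...,2]<hi); print(lo,np.percentile(l[k],[1,10,50]).round(1),k.sum(), P[k].mean(0))
E
```

```text
handle [(array([558. ,  71.3]), 103.79769134521484, 11.920425415039062, -4.689598083496094, np.int32(173))]
pack 215 (array([588.4, -68.9]), 52.70701217651367, 31.03553009033203, -4.58984375) z [23.9 27.6]
pack 199 (array([510.5,   7.5]), 52.473060607910156, 31.16795539855957, -4.76129150390625) z [23.4 27.8]
pack 222 (array([508.1, -61.7]), 52.96244812011719, 31.16590690612793, -4.5296173095703125) z [23.  27.1]
t 37.2 p [508.6 311.1 116.3] yaw -165.0 gap 0.8 F [ 0.6  0.1 -0.9] q6 -0.56
557.7,71.4,100,-94.6 -> [244.3  14.5  15.5] [ -0.4  -0.1 -70.4]
557.7,71.4,-8,-94.6 -> [244.7  15.2 123.4] [ -0.4  -0.1 -70.4]
40 [-47.6 -46.5 -35.7] 137 [595.8 301.   51. ]
55 [-46.7 -43.9  -7.5] 84 [603.6 297.6  59.7]
84 [-6.5  2.8  5.2] 82 [629.5 300.5  86.5]
```

The push ended on a hard stop: 12 N and no further movement. I'll check that against the unit's own front face, in case the panel should sit flush.

```bash
python3 - <<'E'
from meas import *
np.set_printoptions(precision=1,suppress=True)
Ps=[]
for i in range(4):
    t=cam("top");Ps.append(cloud(t))
P=np.median(Ps,0)
u=np.array([.965,.261]);v=np.array([-.261,.965]);D=P[...,:2]-[614,340];l=D@u;w=D@v
for wl,wh in((-120,-104),(-100,-60),(60,100),(104,120)):
  for z in range(5,95,8):
    k=(w>wl)&(w<wh)&(l>-30)&(l<30)&(P[...,2]>=z)&(P[...,2]<z+8)
    if k.sum()>1: print((wl,wh),z,k.sum(),np.percentile(l[k],[0,25,50,75,100]).round(1))
f=cv2.resize(t["frame"][130:220,90:220],(780,540),interpolation=cv2.INTER_CUBIC);save("t10.png",f)
E
```

```text
(-120, -104) 5 2 [ 9.5 12.6 15.6 18.7 21.8]
(-120, -104) 13 4 [ 5.7 11.6 15.6 19.5 25.1]
(-120, -104) 21 2 [ 9.5 12.3 15.1 17.9 20.6]
(-120, -104) 29 3 [ 5.5 11.2 16.8 22.6 28.3]
(-120, -104) 37 2 [12.7 15.6 18.4 21.3 24.2]
(-120, -104) 45 3 [ 8. 12. 16. 18. 20.]
(-120, -104) 53 3 [ 4.4  8.  11.5 17.2 22.9]
(-120, -104) 61 2 [ 7.7 10.5 13.3 16.2 19. ]
(-120, -104) 69 2 [ 3.7  6.5  9.4 12.2 15. ]
(-120, -104) 77 4 [ 7.   9.9 14.4 18.8 21.9]
(-100, -60) 13 10 [-7.2 -7.  -6.8 -6.6 16.5]
(-100, -60) 21 8 [-7.1 -6.7 -6.7 -6.5 -6.2]
(-100, -60) 29 8 [-6.9 -6.8 -6.8 -6.7 -6.3]
(-100, -60) 37 10 [-7.1 -6.7 -6.6 -6.4 -6.2]
(-100, -60) 45 8 [-6.9 -6.9 -6.7 -6.5 -6.3]
(-100, -60) 53 10 [-7.  -6.8 -6.6 -6.4  8.1]
(-100, -60) 61 10 [-6.9 -6.7 -6.6 -6.4 -6.3]
(-100, -60) 69 9 [-6.8 -6.6 -6.6 -6.5 -6.3]
(-100, -60) 77 68 [-6.8 -4.2 -1.5  1.4 28.9]
(-100, -60) 85 159 [ 3.5  9.7 16.6 23.6 29.8]
(60, 100) 85 73 [ 3.  15.9 24.4 27.3 29.8]
(104, 120) 85 33 [ 9.7 16.5 20.6 24.9 29.6]
```

View pics/t10.png

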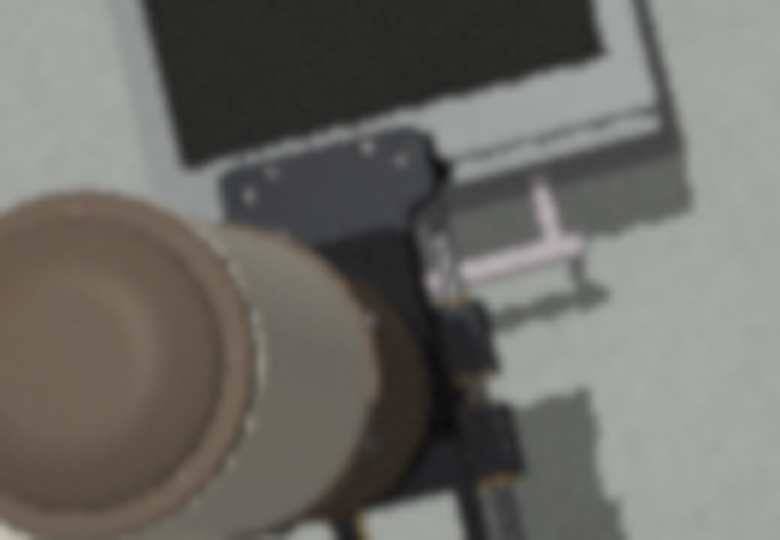

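The panel is an overlay: top edge at crop (560,125), sitting right against the unit with no gap, so the drawer is shut. Next I'll measure the dock channels' inner edges accurately before sliding the tray.

Call:
{"api": "drive_tool", "payload": {
  "motion": [
    [[30,2,0,0,0,-10,-1],[65,4,0,0,0,-20,-1],[100,6,0,0,0,-30,-1],[135,8,5,0,0,-40,-0.8],[170,10,10,0,0,-50,-0.54],[205,12,14,0,0,-60,-0.54],[244.5,14.5,15,0,0,-70.4,-0.54],[244.5,14.5,15,0,0,-70.4,-0.54]]
  ]
}}

```text
time: 38.48
eef_pos: [555.7, 67.7, 97.2]
ee_rot: [[0.996, -0.085, -0.002], [-0.085, -0.996, -0.001], [-0.002, 0.001, -1.0]]
ft_force: [0.6, -0.2, 0.4]
finger_gap: 0.227
grip_force: 0.0
```

Call:
{"api": "drive_tool", "payload": {
  "motion": [
    [[0,0,0,0,0,0,-0.54],[0,0,0,0,0,0,-0.54]]
  ]
}}

```text
time: 38.72
eef_pos: [556.0, 70.9, 98.3]
ee_rot: [[0.997, -0.08, -0.0], [-0.08, -0.997, -0.0], [-0.0, 0.0, -1.0]]
ft_force: [-0.1, -0.5, -0.1]
finger_gap: 0.236
grip_force: 0.0
```

```bash
python3 go.py 557.9,71.3,-8,-94.7; cat > dock.py <<'E'
from meas import *
np.set_printoptions(precision=2,suppress=True)
P=np.median([cloud(cam("top")) for _ in range(3)],0); t=cam("top"); g=cv2.cvtColor(t["frame"],cv2.COLOR_RGB2GRAY).astype(float)
# inner lip edges: for world y samples, scan x at z=16 across the lip inner edge, find strongest gradient
for nm,xs,sg in(("R",np.arange(425,460,.5),-1),("L",np.arange(600,640,.5),1)):
    pts=[]
    for y in range(-295,-175,5):
        uv=w2p(t,np.c_[xs,np.full(len(xs),y),np.full(len(xs),16)]).astype(np.float32)
        val=cv2.remap(g.astype(np.float32),uv[:,:1],uv[:,1:],cv2.INTER_LINEAR).ravel(); d=cv2.GaussianBlur(np.gradient(val).reshape(-1,1),(1,5),0).ravel()*sg
        pts.append((y,xs[d.argmax()]))
    pts=np.array(pts); k=np.abs(pts[:,1]-np.median(pts[:,1]))<4; p=np.polyfit(pts[k,0],pts[k,1],1); print(nm,"x at -235",np.polyval(p,-235),"slope",p[0],k.sum(),"x at -170",np.polyval(p,-170))
m=(P[...,2]>24)&(P[...,2]<36)&(P[...,0]>450)&(P[...,0]<600)&(P[...,1]>-345)&(P[...,1]<-295)
print("stop",np.percentile(P[m][:,1],[1,50,99]),P[m][:,2].mean()); 
k=m
for x in range(450,600,30):
    q=P[k&(P[...,0]>x)&(P[...,0]<x+30)]; print(x,q[:,1].max().round(1),end=" ")
for nm,lo,hi in(("R",425,452),("L",612,640)):
    m=(P[...,2]>13)&(P[...,2]<19)&(P[...,0]>lo)&(P[...,0]<hi)&(P[...,1]<-140)&(P[...,1]>-305); q=P[m];print(nm,"xy",q.mean(0),np.percentile(q[:,0],[2,98]),q[:,1].max())
E
python3 dock.py
```

```text
t 38.7 p [556.   70.9  98.3] yaw -94.6 gap 20.5 F [-0.1 -0.5 -0.1] q6 1.07
557.9,71.3,-8,-94.7 -> [  1.9  -0.6 106.3] [0.  0.  0.1]
R x at -235 448.28595365760253 slope -0.014180390654921006 22 x at -170 447.3642282650327
L x at -235 618.4323188405796 slope -0.018739130434783622 24 x at -170 617.2142753623186
stop [-341.23 -323.61 -309.7 ] 29.994223091007644
450 -311.7 480 -310.6 510 -310.3 540 -309.6 570 -308.9 R xy [ 436.99 -234.84   15.91] [426.9  450.09] -147.27762147551883
L xy [ 629.4  -229.81   15.73] [618.71 639.5 ] -141.9430178224319
```

Call:
{"api": "drive_tool", "payload": {
  "motion": [
    [[1.9,-0.6,40,0,0,0,-0.54],[1.9,-0.6,75,0,0,0,-0.54],[1.9,-0.6,95,0,0,0,-0.54],[1.9,-0.6,103,0,0,0,-0.54],[1.9,-0.6,106,0,0,0,-0.54],[1.9,-0.6,106,0,0,0,-1],[1.9,-0.6,106,0,0,0,-1],[1.9,-0.6,106,0,0,0,-1]]
  ]
}}

```text
time: 39.92
eef_pos: [558.9, 71.1, -6.6]
ee_rot: [[0.997, -0.081, 0.002], [-0.081, -0.997, 0.001], [0.002, -0.001, -1.0]]
ft_force: [-0.1, 3.1, 0.3]
finger_gap: 0.136
grip_force: 30.0
```

```bash
python3 go.py 528,70.5,-7,-89
```

```text
t 39.9 p [558.9  71.1  -6.6] yaw -94.6 gap 11.8 F [-0.1  3.1  0.3] q6 1.08
528,70.5,-7,-89 -> [-30.7   3.1   0.3] [-0.1 -0.1 -5.6]
```

The bar is gripped (11.8 against 12). I'll align the tray with the dock's axis.

Call:
{"api": "drive_tool", "payload": {
  "motion": [
    [[-4,0.4,0,0,0,-0.8,-1],[-8,0.8,0,0,0,-1.6,-1],[-12,1.2,0,0,0,-2.4,-1],[-16,1.6,0,0,0,-3.2,-1],[-20,2,0,0,0,-4,-1],[-25,2.5,0,0,0,-4.8,-1],[-30,3,0,0,0,-5.6,-1],[-30.5,3,0,0,0,-5.6,-1]]
  ]
}}

```text
time: 40.92
eef_pos: [528.2, 70.3, -6.7]
ee_rot: [[1.0, 0.018, 0.002], [0.018, -1.0, 0.0], [0.002, -0.0, -1.0]]
ft_force: [4.4, -0.2, 4.6]
finger_gap: 0.132
grip_force: 30.2
```

```bash
cat > te.py <<'E'
# tray edges in the dock frame: side rim/flange edges + front edge from grey gradient
from meas import *
np.set_printoptions(precision=1,suppress=True)
t=cam("top");P=np.median([cloud(cam("top")) for _ in range(3)],0)
O=np.array([533.4,-236.5]);a=np.radians(-89.0);ux=np.array([np.cos(a),np.sin(a)]);uy=np.array([-ux[1],ux[0]])
for b in blobs(t,green(t),60):
    r=rectxy(onz(t,b[3],28)); d=r[0]-O
    if r[0][1]<150 and r[0][0]>300: print("pack dock xy",d@ux,d@uy,"long-axis vs dock y",(r[3]-1.0),b[0])
f=cv2.cvtColor(t["frame"],cv2.COLOR_RGB2HSV); m=((f[...,2]>185)&(f[...,1]<30)).astype(np.uint8)
D=P[...,:2]-O;X=D@ux;Y=D@uy
m=(m>0)&(X<-105)&(X>-300)&(abs(Y)<110)&(P[...,2]<22)
for b in blobs(t,m,300):
    q=onz(t,b[3],6)[:,:2]-O; x=q@ux;y=q@uy
    print("white",b[0],"x",x.min(),x.max(),"y",y.min(),y.max())
    for s in (1,-1):
        pts=[(xx,(y[(x>xx)&(x<xx+8)]*s).max()*s) for xx in np.arange(x.max()-120,x.max()-12,8) if ((x>xx)&(x<xx+8)).any()]
        pts=np.array(pts); p=np.polyfit(pts[:,0],pts[:,1],1); print(" side",s,"y at mid",np.polyval(p,pts[:,0].mean()),"angle deg",np.degrees(np.arctan(p[0])))
E
python3 te.py; python3 go.py
```

```text
pack dock xy -170.0544153845394 43.53420604106337 long-axis vs dock y -0.7265680134296417 223
pack dock xy -168.36950110882935 -37.31510017854983 long-axis vs dock y -0.6917021572589874 233
pack dock xy -236.84036727885555 -49.31509220189923 long-axis vs dock y -0.49088144302368164 130
white 310 x -259.96334742414325 -133.3561660185185 y 45.610527712510084 93.70334778449428
 side 1 y at mid 92.99576114114667 angle deg 1.2678640564492165
 side -1 y at mid 71.6069732202241 angle deg 10.37877055793026
t 41.1 p [528.2  70.3  -6.7] yaw -89.0 gap 11.2 F [ 3.3 -0.1  7.1] q6 1.15
```

Call:
{"api": "drive_tool", "payload": {
  "motion": [
    [[-1,10,0,0,0,0,-1],[-1.3,22,0,0,0,0,-1],[-1.3,35,0,0,0,0,-1],[-1.3,48,0,0,0,0,-1],[-1.3,60,0,0,0,0,-1],[-1.3,72,0,0,0,0,-1],[-1.3,82,0,0,0,0,-1],[-1.3,90,0,0,0,0,-1]]
  ]
}}

```text
time: 42.12
eef_pos: [527.5, -18.8, -6.7]
ee_rot: [[1.0, 0.015, 0.0], [0.015, -1.0, 0.002], [0.0, -0.002, -1.0]]
ft_force: [-0.8, 8.0, 10.2]
finger_gap: 0.132
grip_force: 30.0
```

```bash
python3 te.py; python3 go.py 531.6,-134.5,-7,-89
```

```text
pack dock xy -79.28180955791635 39.14251302421896 long-axis vs dock y -1.0281753540039062 128
pack dock xy -80.71167954532821 -41.884637535399186 long-axis vs dock y -0.9237662553787231 221
pack dock xy -149.51059836160846 -59.26259687626081 long-axis vs dock y -90.31422132253647 105
t 42.3 p [527.4 -19.6  -6.7] yaw -89.1 gap 11.5 F [ 1.3  2.2 10.2] q6 1.32
531.6,-134.5,-7,-89 -> [  2.4 114.9   0.2] [-0.   0.  -0.1]
```

Call:
{"api": "drive_tool", "payload": {
  "motion": [
    [[1,8,0,0,0,0,-1],[2,20,0,0,0,0,-1],[2.3,33,0,0,0,0,-1],[2.3,46,0,0,0,0,-1],[2.3,59,0,0,0,0,-1],[2.3,72,0,0,0,0,-1],[2.3,84,0,0,0,0,-1],[2.3,94,0,0,0,0,-1]]
  ]
}}

```text
time: 43.32
eef_pos: [530.9, -112.6, -6.7]
ee_rot: [[1.0, 0.015, -0.001], [0.015, -1.0, 0.002], [-0.001, -0.002, -1.0]]
ft_force: [-0.4, 8.3, 11.0]
finger_gap: 0.131
grip_force: 30.0
```

```bash
python3 te.py; python3 go.py 531.6,-134.5,-7,-89
```

```text
pack dock xy 11.29588135646548 -51.96091969076324 long-axis vs dock y -90.3509373664856 122
pack dock xy -57.62639275480445 -57.04258655427466 long-axis vs dock y -90.33633381128311 107
t 43.5 p [ 530.8 -113.7   -6.7] yaw -89.1 gap 11.4 F [ 1.5  1.9 10.9] q6 1.5
531.6,-134.5,-7,-89 -> [ 0.5 20.8  0.3] [-0.   0.1 -0.1]
```

Call:
{"api": "drive_tool", "payload": {
  "motion": [
    [[0.3,4,0,0,0,0,-1],[0.5,9,0,0,0,0,-1],[0.5,14,0,0,0,0,-1],[0.5,18,0,0,0,0,-1],[0.5,20,0,0,0,0,-1],[0.5,22,0,0,0,0,-1]]
  ]
}}

```text
time: 44.28
eef_pos: [531.6, -134.2, -6.7]
ee_rot: [[1.0, 0.015, -0.001], [0.015, -1.0, 0.002], [-0.001, -0.002, -1.0]]
ft_force: [0.2, 8.4, 11.6]
finger_gap: 0.136
grip_force: 30.0
```

Call:
{"api": "drive_tool", "payload": {
  "motion": [
    [[0,2,0,0,0,0,-1],[0,3,0,0,0,0,-1],[0,3,0,0,0,0,-1]]
  ]
}}

```text
time: 44.65
eef_pos: [531.5, -135.6, -6.7]
ee_rot: [[1.0, 0.015, -0.001], [0.015, -1.0, 0.004], [-0.001, -0.004, -1.0]]
ft_force: [-1.3, 15.4, 12.6]
finger_gap: 0.137
grip_force: 30.0
```

```bash
python3 go.py
```

```text
t 44.6 p [ 531.5 -135.6   -6.7] yaw -89.1 gap 11.9 F [-1.3 15.4 12.6] q6 1.55
```

Call:
{"api": "drive_tool", "payload": {
  "motion": [
    [[0,2,0,0,0,0,-1],[0,3,0,0,0,0,-1],[0,3,0,0,0,0,-1]]
  ]
}}

```text
time: 45.02
eef_pos: [530.8, -135.9, -6.7]
ee_rot: [[1.0, 0.015, -0.003], [0.015, -1.0, 0.007], [-0.002, -0.007, -1.0]]
ft_force: [-2.5, 29.3, 17.0]
finger_gap: 0.134
grip_force: 30.0
```

Call:
{"api": "drive_tool", "payload": {
  "motion": [
    [[0,-3,0,0,0,0,-0.7],[0,-3,0,0,0,0,-0.54],[0,-3,0,0,0,0,-0.54],[0,-3,-30,0,0,0,-0.54],[0,-3,-80,0,0,0,-0.54],[-40,-3,-120,0,0,0,-0.54],[-100,-3,-120,0,0,0,-1],[-150,-3,-120,0,0,0,-1]]
  ]
}}

```text
time: 46.02
eef_pos: [378.8, -142.1, 111.9]
ee_rot: [[1.0, 0.015, -0.003], [0.015, -1.0, 0.0], [-0.003, -0.0, -1.0]]
ft_force: [-0.5, 0.2, 0.3]
finger_gap: 0.084
grip_force: 0.0
```

```bash
cat > fin.py <<'E'
from meas import *
np.set_printoptions(precision=1,suppress=True)
P=np.median([cloud(cam("top")) for _ in range(3)],0);t=cam("top")
O=np.array([533.4,-236.5]);a=np.radians(-89.0);ux=np.array([np.cos(a),np.sin(a)]);uy=np.array([-ux[1],ux[0]])
D=P[...,:2]-O;X=D@ux;Y=D@uy
m=(P[...,2]>37)&(P[...,2]<48)&(X>-125)&(X<-80)&(abs(Y)<65)
q=np.c_[X[m],Y[m]];print("handle dock",rectxy(q),m.sum())
for b in blobs(t,green(t),60):
    r=rectxy(onz(t,b[3],28)); d=r[0]-O
    if r[0][1]<150 and r[0][0]>300: print("pack",d@ux,d@uy,r[3]-1,np.percentile(P[b[3][:,1],b[3][:,0],2],[20,80]))
m=(P[...,2]>60)&(P[...,2]<130)&(abs(X)<70)&(Y>110)&(Y<165); print("lever",X[m].mean(),Y[m].mean(),P[...,2][m].max(),X[m].min(),X[m].max())
m=(P[...,2]>86)&(abs(X)<70)&(Y>110)&(Y<165); print("ball top",X[m].mean() if m.any() else None,Y[m].mean() if m.any() else None)
E
python3 fin.py; python3 go.py
```

```text
handle dock (array([-102. ,   -1.3]), 103.0500259399414, 13.015876770019531, -88.65933561325073) 182
pack 35.66678780578128 41.37280705259023 -1.3450393676757812 [22.7 27.2]
pack 35.11301713213763 -41.053849385402025 -1.2741851806640625 [23.7 28. ]
pack -33.96585081272969 -43.462729014445316 -1.0712509155273438 [23.7 27.4]
lever -35.04581495116351 134.57619185033252 104.57263818335196 -45.4984227479097 -22.068507286597104
ball top -35.04581495116351 134.57619185033252
t 46.2 p [ 381.  -142.1  112.5] yaw -89.1 gap 1.0 F [1.  0.3 0.2] q6 1.54
```

The tray is fully home: the handle reads -102.0 in the dock frame, and the push ended at 29 N on the stop. The packs lie flat. Now the lever, with the ball at dock (-35,134.6).

```bash
python3 go.py 666.5,-149.2,112,-89 666.5,-149.2,40,-89
```

```text
t 46.2 p [ 381.  -142.1  112.5] yaw -89.1 gap 1.0 F [1.  0.3 0.2] q6 1.54
666.5,-149.2,112,-89 -> [2.853e+02 1.150e+01 2.000e-01] [ 0.   0.1 -0.1]
666.5,-149.2,40,-89 -> [285.4  11.5  72.2] [ 0.   0.1 -0.1]
```

Call:
{"api": "drive_tool", "payload": {
  "motion": [
    [[60,2,0,0,0,0,-1],[120,5,0,0,0,0,-1],[180,8,0,0,0,0,-1],[240,10,0,0,0,0,-1],[285,11.5,0,0,0,0,-1],[285,11.5,30,0,0,0,-1],[285,11.5,60,0,0,0,-1],[285,11.5,72,0,0,0,-1]]
  ]
}}

```text
time: 47.22
eef_pos: [666.5, -148.5, 36.7]
ee_rot: [[1.0, 0.016, -0.006], [0.016, -1.0, 0.0], [-0.006, -0.0, -1.0]]
ft_force: [-0.3, -0.8, -1.1]
finger_gap: 0.009
grip_force: 0.0
```

Call:
{"api": "drive_tool", "payload": {
  "motion": [
    [[0,10,0,0,0,0,-1],[0,20,0,0,0,0,-1],[0,30,0,0,0,0,-1],[0,40,0,0,0,0,-1],[0,50,0,0,0,0,-1],[0,60,0,0,0,0,-1],[0,70,0,0,0,0,-1],[0,80,0,0,0,0,-1]]
  ]
}}

```text
time: 48.22
eef_pos: [668.8, -229.0, 40.4]
ee_rot: [[1.0, 0.017, -0.0], [0.017, -1.0, -0.0], [-0.0, 0.0, -1.0]]
ft_force: [0.8, 0.8, 0.3]
finger_gap: 0.01
grip_force: 0.4
```

```bash
python3 go.py; python3 fin.py
```

```text
t 48.2 p [ 668.8 -229.    40.4] yaw -89.0 gap 0.8 F [0.8 0.8 0.3] q6 1.69
handle dock (array([0., 0.]), 0.0, 0.0, 0.0) 0fin.py:11: RuntimeWarning: Mean of empty slice.
  m=(P[...,2]>60)&(P[...,2]<130)&(abs(X)<70)&(Y>110)&(Y<165); print("lever",X[m].mean(),Y[m].mean(),P[...,2][m].max(),X[m].min(),X[m].max())
  ret = ret.dtype.type(ret / rcount)
Traceback (most recent call last):
  File "fin.py", line 11, in <module>
    m=(P[...,2]>60)&(P[...,2]<130)&(abs(X)<70)&(Y>110)&(Y<165); print("lever",X[m].mean(),Y[m].mean(),P[...,2][m].max(),X[m].min(),X[m].max())
                                                                                                      ~~~~~~~~~~~~~~~^^
ValueError: zero-size array to reduction operation maximum which has no identity
```

Occluded by the arm, as expected. I'll keep pushing in small steps until the force rises.

Call:
{"api": "drive_tool", "payload": {
  "motion": [
    [[0,4,0,0,0,0,-1],[0,8,0,0,0,0,-1],[0,11,0,0,0,0,-1]]
  ]
}}

```text
time: 48.8
eef_pos: [668.9, -239.2, 40.3]
ee_rot: [[1.0, 0.017, -0.001], [0.017, -1.0, 0.0], [-0.001, -0.0, -1.0]]
ft_force: [-0.6, 1.4, -0.1]
finger_gap: 0.003
grip_force: 0.5
```

Call:
{"api": "drive_tool", "payload": {
  "motion": [
    [[0,2,0,0,0,0,-1],[0,4,0,0,0,0,-1],[0,4,0,0,0,0,-1]]
  ]
}}

```text
time: 49.18
eef_pos: [669.2, -243.4, 40.6]
ee_rot: [[1.0, 0.017, 0.0], [0.017, -1.0, -0.0], [0.0, 0.0, -1.0]]
ft_force: [-0.9, 1.4, -0.1]
finger_gap: 0.004
grip_force: 0.1
```

Call:
{"api": "drive_tool", "payload": {
  "motion": [
    [[0,2,0,0,0,0,-1],[0,3,0,0,0,0,-1],[0,3,0,0,0,0,-1]]
  ]
}}

```text
time: 49.55
eef_pos: [669.2, -246.3, 40.6]
ee_rot: [[1.0, 0.017, -0.0], [0.017, -1.0, -0.0], [-0.0, 0.0, -1.0]]
ft_force: [0.3, 1.2, 0.8]
finger_gap: 0.004
grip_force: 0.3
```

Call:
{"api": "drive_tool", "payload": {
  "motion": [
    [[0,2,0,0,0,0,-1],[0,4,0,0,0,0,-1],[0,5,0,0,0,0,-1]]
  ]
}}

```text
time: 49.92
eef_pos: [669.2, -248.0, 40.5]
ee_rot: [[1.0, 0.017, -0.001], [0.017, -1.0, 0.004], [-0.001, -0.004, -1.0]]
ft_force: [-0.2, 11.8, 3.3]
finger_gap: 0.009
grip_force: 6.0
```

Call:
{"api": "drive_tool", "payload": {
  "motion": [
    [[0,2,0,0,0,0,-1],[0,4,0,0,0,0,-1],[0,4,0,0,0,0,-1]]
  ]
}}

```text
time: 50.3
eef_pos: [669.2, -248.2, 40.5]
ee_rot: [[1.0, 0.018, -0.002], [0.018, -1.0, 0.008], [-0.001, -0.008, -1.0]]
ft_force: [-1.9, 20.2, 4.2]
finger_gap: 0.005
grip_force: 10.1
```

The lever is at its end of travel (20 N, no further movement). I'll back off and verify everything.

Call:
{"api": "drive_tool", "payload": {
  "motion": [
    [[0,-15,0,0,0,0,-1],[0,-50,0,0,0,0,-1],[0,-60,-50,0,0,0,-1],[0,-60,-100,0,0,0,-1],[-60,-60,-100,0,0,0,-1],[-120,-60,-100,0,0,0,-1],[-180,-60,-100,0,0,0,-1],[-240,-60,-100,0,0,0,-1]]
  ]
}}

```text
time: 51.3
eef_pos: [426.6, -199.9, 141.0]
ee_rot: [[1.0, 0.017, 0.001], [0.017, -1.0, -0.001], [0.001, 0.001, -1.0]]
ft_force: [0.4, -1.2, 1.3]
finger_gap: 0.004
grip_force: 0.0
```

Call:
{"api": "drive_tool", "payload": {
  "motion": [
    [[-40,0,0,0,0,0,-1],[-60,0,0,0,0,0,-1],[-60,0,0,0,0,0,-1]]
  ]
}}

```text
time: 51.68
eef_pos: [368.4, -200.7, 141.3]
ee_rot: [[1.0, 0.016, 0.002], [0.016, -1.0, -0.001], [0.002, 0.001, -1.0]]
ft_force: [0.3, -0.2, 0.0]
finger_gap: 0.006
grip_force: 0.0
```

```bash
python3 go.py; python3 fin.py; python3 - <<'E'
from meas import *
np.set_printoptions(precision=2,suppress=True)
P=np.median([cloud(cam("top")) for _ in range(5)],0)
u=np.array([.965,.261]);v=np.array([-.261,.965]);D=P[...,:2]-[614,340];l=D@u;w=D@v
# panel front, unit front by lines of l vs w (unit yaw check) and the panel thickness on its top ledge
k=(abs(w)<95)&(l>-15)&(l<20)&(P[...,2]>25)&(P[...,2]<72); p=np.polyfit(w[k],l[k],1); print("panel front l",np.polyval(p,0),"slope",p[0],k.sum())
for z in (76,78,80,82,84,86):
    k=(abs(w)<95)&(l>-15)&(l<20)&(P[...,2]>=z)&(P[...,2]<z+2)
    if k.sum(): print(z,k.sum(),np.percentile(l[k]-p[0]*w[k],[2,50,98]))
k=(abs(w)<50)&(l>-60)&(l<-20)&(P[...,2]>48)&(P[...,2]<62); r=np.percentile(l[k]-p[0]*w[k],[2,50,98]);print("handle l",r)
k=(abs(w)<95)&(l>180)&(l<240)&(P[...,2]>83)&(P[...,2]<90); print("unit back l",np.percentile(l[k],[90,99]))
E
```

```text
t 51.7 p [ 368.4 -200.7  141.3] yaw -89.1 gap 0.5 F [ 0.3 -0.2  0. ] q6 1.69
handle dock (array([-101.5,   -1.1]), 103.10637664794922, 12.886604309082031, -89.80450634658337) 177
pack 35.66977381209457 41.37251075384169 -1.348419189453125 [22.7 26.8]
pack 34.035908593131296 -41.11385677553714 -0.3547859787940979 [22.6 28.1]
pack -33.96585081272969 -43.462729014445316 -1.0712509155273438 [24.  27.8]
lever 30.610734968085087 135.00723527194796 102.08065236596212 15.01305217003302 47.079040481087375
ball top 33.32369362596298 134.967899093318
panel front l -7.559476668763111 slope -0.010025127029040994 244
76 10 [-7.57 -7.15  1.16]
78 89 [-7.47 -3.66  2.53]
80 179 [-6.96 -2.28  2.54]
82 34 [-6.01  0.88  3.24]
84 88 [ 2.59 11.32 19.58]
86 373 [ 2.94 11.38 19.81]
handle l [-47.86 -42.27 -23.16]
unit back l [221.08 224.36]
```

The tray is home (handle at -101.5), the packs are flat, and the lever ball went from x=-35 to +33. The drawer's panel ledge runs unbroken to the unit's face, so it is shut. The arm is clear, so I'm handing in.

```bash
python3 -c "
from bench import ctrl
print(ctrl.job_done())"
```

```text
the job is handed in; nothing more can be done
None
```

I handed the job in at about 52 s; no verdict came back, but my last measurements show all three packs flat in their bays, the tray home against the stop, the lever thrown over, and the drawer shut with the calibration block inside.

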